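Fetch the voice-coil mandrel from under the flap to the measuring stand

ROBOT

A 6-joint arm with a two-finger parallel gripper is mounted at the origin on the work surface. World frame = base frame: x ahead of the robot, y to its left, z up, the work surface at z = 0. Lengths are in m, angles in degrees, forces in N, time in s.
With the tool pointing down it reaches from about 0.4 to 0.825 m from the base axis. Payload 7 kg.
Tool frame: the origin (TCP) lies at the very end of the fingers, on their centre line; the grasp point (between the pads) lies 19 mm behind it; x points along the fingers, y is the direction in which the jaws open and shut, and the axes are right-handed (so a half turn about x gives the same grasp; the last joint's range is limited). The gripper opens to 88 mm and grips with 3 to 60 N. Pads are 19 mm wide; open, the fingers measure 130 mm over their backs; the gripper's body (78 mm by 193 mm) begins 47 mm behind the grasp point.
Start: joints at [-59.926, 20.546, 0.682, 0, -70.136, -16.507], TCP at [0.158, -0.656, 0.227] pointing down, gripper open.
Joint ranges: [-176.03, 176.03], [-82.01, 121.73], [-58.28, 71.71], [-173.87, 95.51], [-174.79, -0.11], [-173.66, 173.66]. Speed limits (degrees/s): [136.94, 136.94, 172.46, 180, 180, 180].

INTERFACE

Orientations are given as [roll, pitch, yaw] about the fixed x, y, z axes, in that order (R = Rz(yaw) Ry(pitch) Rx(roll)).
In Python, from plant import monitor, eyes, ticket gives the robot as it stands. The module is installed in compiled form; this text tells all that it offers.
- The arm moves only by the shell command python3 -m crank 'ROWS'. ROWS is JSON, a list of rows, each an object with "linear": the shift along the world's x, y, z in units of 60 mm (1.0 is 60 mm), a list of three; "rot": the turn, a rotation vector about the world's x, y, z in units of 5 degrees (1.0 is 5 degrees), a list of three; "hand": the opening, from 0 (shut) to 1 (fully open). In form: [{"linear": [tx, ty, tz], "rot": [ax, ay, az], "hand": hand}, ...]. A call has 1 to 20 rows; each row shifts and turns the pose as measured when the row begins; what a row does not reach is not made up. A row lasts 1/8 s, in which the tool goes at most 62.5 mm and 10.7 degrees, less where a joint would pass 70% of its speed; a pose out of reach is approached as far as the arm can. A call is refused whole if a number of a shift passes 1 or a number of a turn 1, either way. A call with a gripper value outside its range is refused whole. The fingers move at their own pace and stop on an object; the grip force is fixed at half the most. Time passes only in rows, so rows that do not move let the fingers close. It gives the time, the measured TCP pose, the force and the opening at its end, in the units of the state.
- monitor.get_obs(): the state, without advancing time (a new reading comes with each control period).
- eyes.snapshot(name): name is "side" or "top" or "wrist"; returns a dict with "image" (480x640x3 uint8, red, green, blue), "depth" (480x640 float32, m along the optical axis (not along the pixel's ray), 0 where there is no reading), "K" (3x3 intrinsics, pixels), "camera_from_world" (4x4, takes a point from world to camera coordinates); the wrist camera has in their place "hand_eye" (4x4, takes a point from camera to tool coordinates, whose origin is the TCP and whose axes are the tool frame's). Camera axes: x right, y up, looking along -z (the intrinsics and any distortion apply to the point x, -y, -z); pixel columns grow to the right and rows downward; lengths in m; the calibration is good to about 2 mm. The wrist camera is an equidistant fisheye: a pixel r from the principal point sees the ray r / f radians off the axis. A picture is of the moment at which its call begins: read the wrist's pose just before it.
- ticket.close_job(): hands the job in, once; it reports no verdict.
The state is a dict: "clock": time; "joint_pos": joint angles; "qvel": joint speeds; "tau": joint torques, N m; "tool_pos": TCP position; "orientation": TCP orientation; "force": force on the tool from outside, world axes, zero at the start; "moment": the same for the moment, N m; "opening": finger opening in m.
Only numpy, scipy, OpenCV 4.12 (cv2) and the standard library are available. Lean on these libraries where they do the work, as an engineer would, in place of code of your own. Each camera call takes 0.05 s, during which the arm holds its last target.

TASK

Raise the smoked black acrylic flap on the maple riser by its aluminium pull all the way to its stop and leave it standing open. Reach in under it, take the steel mandrel out of its white cradle without letting it roll off or fall, and lay it gently across both brass V-rests of the blue measuring stand, centred end to end, then let go. Leave the other things on the bench where they are.

Things in the scene. Friction and masses are not known exactly. Their poses are not given: they have to be found in the camera images.
- riser: Fixed maple riser, 180 x 180 x 75 mm high; its recess is open at the top (flap over it) and at the front above a low lip (x -70 to -60 mm, 30 mm high), leaving a 45 mm gap lip to flap. Origin on the bench under the cradle's middle; x towards the hinge, away from the robot, z up. Recess floor 10 mm up, side walls 14 mm thick, inner faces at y = -76 and +76 mm, back wall from x = +88 mm.
- cradle (a point): Axis centre of a mandrel lying mid-cradle: riser axes, 50 mm above the riser's origin. The white cradle is two V-rests 8 mm thick in x, at x = -33 and +33 mm from here, stem 18 mm wide, about 32 mm wide over the V (flanks 35 deg from level, so shallow); free space between and beside them. A mandrel lies in it along x.
- flap (a joint): Flap angle, rad: 0 closed (level), may start ajar; 1.0 open at its stop, still leaning over the cradle at 57 deg from level, so a hand reaches in only tilted (25 to 30 deg forward). Stiff hinge (0.25 N m) along the riser's y: it stays where left. See-through smoked black acrylic, 150 mm hinge to front edge, 160 wide, 5 thick, 0.16 kg; closed, underside 75 mm above the bench.
- flap_pull (a point): Middle of the flap's pull: an aluminium U of 10 mm round bar lying in the flap's plane in front of its free edge. The bar runs along the riser's y, 80 mm clear between its legs, 40 mm clear gap to the flap's edge, 195 mm from the hinge line; it moves with the flap, and can turn in the fingers. Flap frame: x towards the hinge, z out of the top face.
- flap_hinge (a point): Middle of the hinge line (fixed, riser axes), 80 mm along +x from the riser's origin and 77.5 mm above the bench.
- mandrel: Loose polished steel cylinder, 25 mm in diameter, 90 mm long, about 0.22 kg, with a copper band near each end. Origin at its centre, x along its axis. It starts lying in the white cradle under the flap, up to 5 mm off the middle along the axis.
- stand: Fixed measuring stand: blue base plate 130 x 70 x 10 mm with two brass V-rests, 8 mm thick, at x = -33 and +33 mm, shaped like the cradle's, free space between and beside them. Origin on the bench under the plate's centre, x along the groove, z up. A mandrel lying in it has its axis along x, at y = 0, 55 mm above the bench; centred at x = 0.
- faceplate: Loose ridged aluminium tweeter faceplate, disc 90 mm across, 6 mm high (dome in the middle 10 mm). Bystander; origin under its centre.
- board_frame: Loose green plastic crossover board frame, 90 x 70 x 12 mm. Bystander; origin under its centre.
- magnet_cup: Loose chrome round magnet cup, 60 mm across, 22 mm high. Bystander; origin under its centre.
- rubber_foot: Loose squat black rubber foot, 40 mm across, 16 mm high. Bystander; origin under its centre.
- driver_tool: Loose screwdriver lying on the bench, 170 mm long. Bystander.
- terminal_tray: Loose grey plastic tray of terminals, 80 x 60 x 25 mm. Bystander; origin under its centre.

How it is judged:
By the outcome, as a careful person would: the job done as asked, in the order asked, and still so for the second after the job is handed in, with the robot touching nothing.
It also fails if it takes over 50 s, if anything falls off the work surface, if the arm or the gripper's body presses on something with over 40 N, if the wrist force passes 120 N, or if a joint passes its speed limit or range.

## Working session

There is one attempt and no reset: what is moved stays moved. The work goes in short steps, Python scripts to look and compute and a shell command to move; the robot and the scene stay as the last step left them, time stands still between calls to the robot, and variables do not carry over. Pictures are saved under pics/ and viewed, and the job is handed in when it is done.

```bash
mkdir -p pics; python3 - <<'E'
from plant import monitor, eyes
import cv2,numpy as np
print(monitor.get_obs())
for n in ["side","top","wrist"]:
    s=eyes.snapshot(n); cv2.imwrite(f"pics/{n}0.png",s["image"][:,:,::-1]); np.savez(f"{n}0.npz",**s)
    print(n,s["K"],s.get("camera_from_world",s.get("hand_eye")))
E
```

```text
{'clock': 0.0, 'joint_pos': array([-5.99282185e+01,  2.05921373e+01,  6.33126971e-01, -2.14277918e-02,
       -7.01372527e+01, -1.65070122e+01]), 'qvel': array([ 0.01826112, -0.07021729,  0.08285354, -0.03161644,  0.00416777,
       -0.01602239]), 'tau': array([-9.62744116e-05, -5.82723212e+01,  2.93048126e+01,  6.99700847e+00,
        6.94215763e-03, -1.88081517e-04]), 'tool_pos': array([ 0.158176  , -0.65568223,  0.22560576]), 'orientation': array([ 94.6898391 ,  89.90165125, 108.247311  ]), 'force': array([-0.15750457,  0.30610525, -0.96322381]), 'moment': array([0.0405585 , 0.03425408, 0.01084891]), 'opening': 0.08758376191247712}
side [[443.9771022    0.         316.14596677]
 [  0.         443.9771022  240.57313802]
 [  0.           0.           1.        ]] [[-0.73131725 -0.68198751 -0.00825321  0.40291583]
 [ 0.44672151 -0.4881077   0.74979382 -0.30639464]
 [-0.51537847  0.54465027  0.66162007 -1.06785579]
 [ 0.          0.          0.          1.        ]]
top [[608.45469269   0.         318.82184194]
 [  0.         608.45469269 230.58906336]
 [  0.           0.           1.        ]] [[-0.01242883 -0.99988694  0.00846364 -0.00757333]
 [ 0.99784018 -0.0118565   0.06460953 -0.53726454]
 [-0.06450187  0.00924838  0.99787473 -1.39917291]
 [ 0.          0.          0.          1.        ]]
wrist [[371.64829954   0.         321.14537372]
 [  0.         371.64829954 237.68415055]
 [  0.           0.           1.        ]] [[ 4.24954892e-04  2.82492921e-01 -9.59269289e-01 -1.57896946e-01]
 [ 9.99999842e-01  2.31985403e-04  5.11315295e-04 -6.55938243e-04]
 [ 3.66979424e-04 -9.59269355e-01 -2.82492778e-01 -7.56659434e-02]
 [ 0.00000000e+00  0.00000000e+00  0.00000000e+00  1.00000000e+00]]
```

View pics/side0.png

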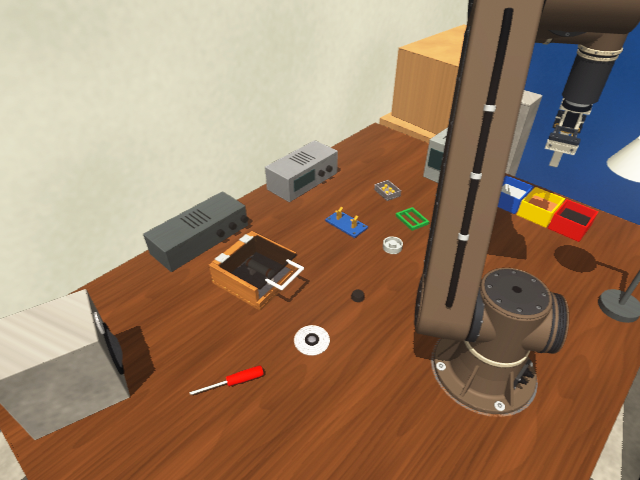

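View pics/top0.png

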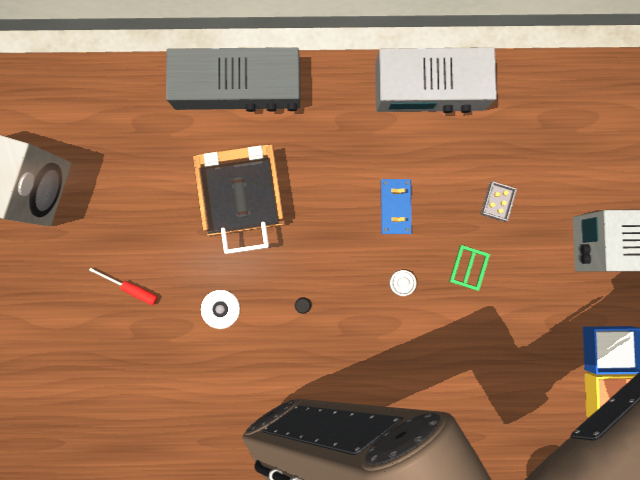

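View pics/wrist0.png

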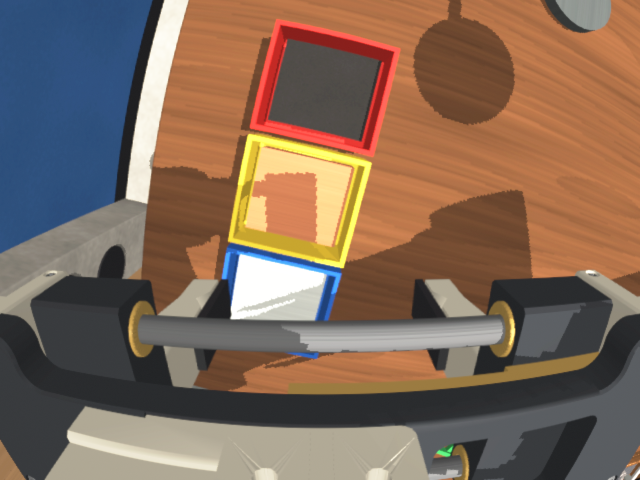

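The top view shows the riser with its flap centred near (240,195), the pull bar near (246,250), the hinge tabs at (210,158) and (255,152), and the stand at (396,207). The mandrel is faintly visible at (238,195) under the flap. Next I measure these.

```bash
cat > h.py <<'E'
import numpy as np,cv2
def ld(n): return dict(np.load(n))
def world(s,u,v,d=None):
    K=s["K"];T=s["camera_from_world"]
    if d is None: d=float(s["depth"][int(round(v)),int(round(u))])
    p=np.array([(u-K[0,2])/K[0,0]*d,-(v-K[1,2])/K[1,1]*d,-d])
    return T[:3,:3].T@(p-T[:3,3])
def onz(s,u,v,z):
    K=s["K"];T=s["camera_from_world"];R=T[:3,:3].T
    c=-R@T[:3,3]; r=R@np.array([(u-K[0,2])/K[0,0],-(v-K[1,2])/K[1,1],-1]); return c+r*(z-c[2])/r[2]
def pix(s,p):
    K=s["K"];T=s["camera_from_world"];q=T[:3,:3]@np.asarray(p)+T[:3,3]
    return np.array([K[0,2]+K[0,0]*q[0]/-q[2],K[1,2]+K[1,1]*-q[1]/-q[2]])
E
python3 - <<'E'
from h import *
t=ld("top0.npz")
im=t["image"][:,:,::-1]
cv2.imwrite("pics/tz.png",cv2.resize(im[140:265,180:430],None,fx=3.2,fy=3.2,interpolation=cv2.INTER_CUBIC))
s=ld("side0.npz")["image"][:,:,::-1]
cv2.imwrite("pics/sz.png",cv2.resize(s[190:320,190:390],None,fx=4,fy=4,interpolation=cv2.INTER_CUBIC))
for u,v in [(246,250),(225,251),(268,246),(240,195),(225,180),(260,180),(215,225),(270,220),(210,158),(255,152),(396,207),(400,190),(398,219),(385,185),(300,200)]:
    print(u,v,world(t,u,v).round(4))
E
```

```text
246 250 [0.4917 0.148  0.0846]
225 251 [0.49   0.1942 0.0863]
268 246 [ 0.5036  0.1061 -0.0062]
240 195 [0.6144 0.161  0.0831]
225 180 [0.6476 0.1935 0.0883]
260 180 [0.6482 0.1167 0.0783]
215 225 [0.5484 0.2175 0.0779]
270 220 [0.5583 0.0951 0.0769]
210 158 [0.6993 0.2285 0.0775]
255 152 [0.7116 0.1275 0.0788]
396 207 [ 0.5916 -0.1969  0.0041]
400 190 [ 0.6266 -0.2014  0.0442]
398 219 [ 0.5599 -0.1955  0.0439]
385 185 [ 0.6431 -0.1711  0.0115]
300 200 [ 0.6117  0.0294 -0.0036]
```

View pics/tz.png

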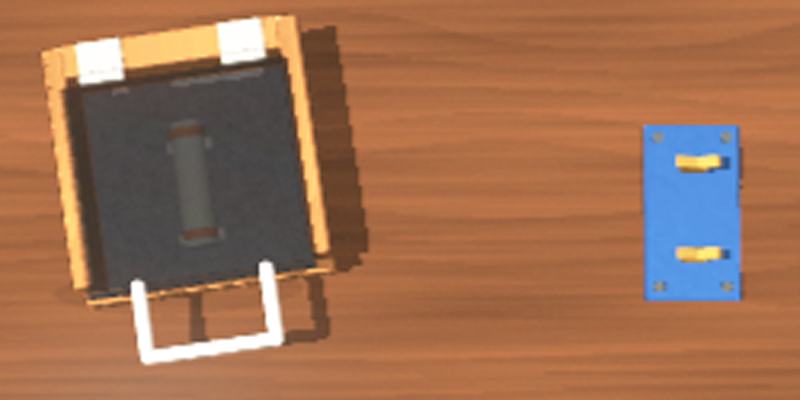

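View pics/sz.png

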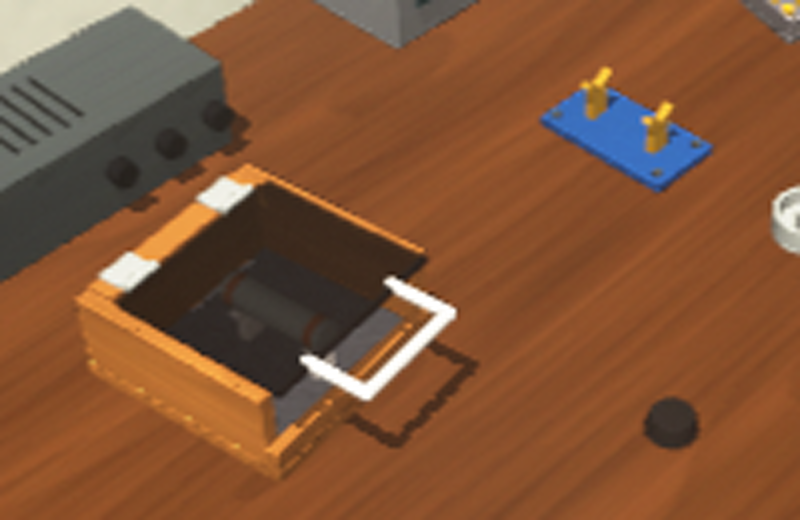

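```bash
cat >> h.py <<'E'
E
python3 - <<'E'
from h import *
t=ld("top0.npz")
o=lambda u,v,z:onz(t,180+(u-1.1)/3.2,140+(v-1.1)/3.2,z)
print("stand");P=[o(*q,.010) for q in [(643,125),(740,125),(740,300),(643,300)]]
for p in P:print(p.round(4))
print("centre",np.mean(P,0))
print("Vs",o(699,162,.045),o(701,254,.045))
print("riser");
P=[o(*q,.075) for q in [(42,50),(297,15),(330,255),(78,292)]]
for p in P:print(p.round(4))
c=np.mean(P,0);d=(P[0]+P[1]-P[2]-P[3])/2;print("c",c,"yaw",np.degrees(np.arctan2(d[1],d[0])),np.linalg.norm(d));e=P[0]-P[1];print(np.degrees(np.arctan2(-e[0],e[1])),np.linalg.norm(e))
print("pull ends",o(147,357,.08),o(280,340,.08))
print("mandrel ends",o(185,122,.05),o(202,243,.05))
# bar pixels by brightness
im=t["image"].astype(int);m=(im.min(2)>200)
ys,xs=np.nonzero(m[222:258,215:275]);
for u,v in [(227,250),(235,249),(240,250),(250,248),(260,247)]:
  for dv in(-1,0,1,2): print(u,v+dv,im[v+dv,u],world(t,u,v+dv).round(4))
E
```

```text
stand
[ 0.6583 -0.1612  0.01  ]
[ 0.6575 -0.2327  0.01  ]
[ 0.5284 -0.2298  0.01  ]
[ 0.5293 -0.1587  0.01  ]
centre [ 0.5933821  -0.19559984  0.01      ]
Vs [ 0.62588422 -0.1969302   0.045     ] [ 0.55967556 -0.19698103  0.045     ]
riser
[0.7064 0.2676 0.075 ]
[0.7293 0.0884 0.075 ]
[0.5595 0.0667 0.075 ]
[0.5357 0.2424 0.075 ]
c [0.6327411  0.16625598 0.075     ] yaw 7.854403927904233 0.17180219358039814
7.300188720933308 0.180617422111069
pull ends [0.48970813 0.19375558 0.08      ] [0.50037909 0.10158604 0.08      ]
mandrel ends [0.65812913 0.17055889 0.05      ] [0.57127568 0.15881289 0.05      ]
227 249 [247 242 233] [0.4945 0.1902 0.0833]
227 250 [255 255 254] [0.4922 0.1897 0.0863]
227 251 [255 255 255] [0.4899 0.1896 0.0871]
227 252 [255 255 254] [0.4878 0.1901 0.0841]
235 248 [253 250 244] [0.4966 0.1729 0.08  ]
235 249 [255 255 254] [0.4942 0.1723 0.0851]
235 250 [255 255 255] [0.4921 0.1727 0.0816]
235 251 [255 255 254] [0.4899 0.1728 0.0809]
240 249 [255 255 255] [0.4942 0.1617 0.0813]
240 250 [255 255 254] [0.4919 0.1616 0.0824]
240 251 [248 240 231] [0.4897 0.1614 0.0837]
240 252 [184 136 109] [0.49   0.1713 0.0018]
250 247 [255 255 255] [0.4983 0.1395 0.0816]
250 248 [255 255 255] [0.496  0.1392 0.084 ]
250 249 [255 254 253] [0.494  0.1397 0.0801]
250 250 [197 161 138] [ 0.4946  0.1484 -0.0033]
260 246 [255 255 255] [0.5002 0.1171 0.0836]
260 247 [255 255 255] [0.4981 0.1173 0.0816]
260 248 [245 237 227] [0.496  0.1177 0.0776]
260 249 [188 134 104] [0.4964 0.1243 0.0028]
```

```bash
cat >> h.py <<'E'
from scipy.spatial.transform import Rotation as Ro
YAW=7.5
def down(yaw_y,tilt=0):
    """tool x down, tool y at heading yaw_y deg; tilt: fingers lean forward about tool y (towards tool +z)"""
    y=np.array([np.cos(np.radians(yaw_y)),np.sin(np.radians(yaw_y)),0]);x=np.array([0,0,-1.]);z=np.cross(x,y)
    a=np.radians(tilt); x2=np.cos(a)*x+np.sin(a)*z; z2=np.cross(x2,y)
    return Ro.from_matrix(np.c_[x2,y,z2])
def cur():
    from plant import monitor
    o=monitor.get_obs(); return o,np.array(o["tool_pos"]),Ro.from_euler("xyz",o["orientation"],degrees=True)
def plan(p,R):
    o,p0,R0=cur(); d=(np.asarray(p)-p0); r=(R*R0.inv()).as_rotvec(degrees=True)
    print("t",o["clock"],"tcp",p0.round(4),"F",np.round(o["force"],1),"open",round(o["opening"],4))
    print("lin total (60mm)",(d/.06).round(3),"rot total(5deg)",(r/5).round(2),"joints",np.round(o["joint_pos"],1))
E
python3 - <<'E'
from h import *
o,p,R=cur();print(R.as_matrix().round(3))
for y in(7.5,187.5): plan([.494,.149,.15],down(y))
plan([.6,.16,.1],down(97.5,25))
E
```

```text
[[-0.    -0.235  0.972]
 [ 0.001  0.972  0.235]
 [-1.     0.001 -0.   ]]
t 0.15 tcp [ 0.1583 -0.6558  0.2258] F [-0.6  0.4 -1.2] open 0.0872
lin total (60mm) [ 5.596 13.414 -1.264] rot total(5deg) [-1.000e-02  1.000e-02 -1.921e+01] joints [-59.9  20.6   0.6  -0.  -70.1 -16.5]
t 0.15 tcp [ 0.1583 -0.6558  0.2258] F [-0.6  0.4 -1.2] open 0.0872
lin total (60mm) [ 5.596 13.414 -1.264] rot total(5deg) [-1.000e-02 -1.000e-02  1.679e+01] joints [-59.9  20.6   0.6  -0.  -70.1 -16.5]
t 0.15 tcp [ 0.1583 -0.6558  0.2258] F [-0.6  0.4 -1.2] open 0.0872
lin total (60mm) [ 7.362 13.597 -2.097] rot total(5deg) [ 0.9  -4.92 -1.2 ] joints [-59.9  20.6   0.6  -0.  -70.1 -16.5]
```

```bash
python3 -m crank '[{"linear":[0.95,0.7,0],"rot":[0,0,1],"hand":1},{"linear":[0.95,0.7,0],"rot":[0,0,1],"hand":1},{"linear":[0.95,0.7,0],"rot":[0,0,1],"hand":1},{"linear":[0.95,0.7,0],"rot":[0,0,1],"hand":1},{"linear":[0.95,0.7,0],"rot":[0,0,1],"hand":1},{"linear":[0.95,0.7,0],"rot":[0,0,1],"hand":1},{"linear":[0,0.9,0],"rot":[0,0,1],"hand":1},{"linear":[0,0.9,0],"rot":[0,0,1],"hand":1},{"linear":[0,0.9,0],"rot":[0,0,1],"hand":1},{"linear":[0,0,0],"rot":[0,0,0],"hand":1}]'; python3 - <<'E'
from h import *
from plant import eyes
plan([.494,.149,.15],down(187.5))
o,p,R=cur()
s=eyes.snapshot("wrist");cv2.imwrite("pics/w1.png",s["image"][:,:,::-1]);np.savez("w1.npz",p=p,R=R.as_matrix(),**s)
E
```

```text
clock: 1.4
tool_pos: [0.4632, -0.2604, 0.2214]
orientation: [103.6, 89.6, 163.6]
force: [0.5, -0.8, -0.1]
opening: 0.0873
t 1.4 tcp [ 0.4632 -0.2604  0.2214] F [ 0.5 -0.8 -0.1] open 0.0873
lin total (60mm) [ 0.513  6.824 -1.19 ] rot total(5deg) [ 0.   -0.08  7.51] joints [ -8.2   7.5 -17.5  -0.1 -65.4 -21.8]
```

View pics/w1.png

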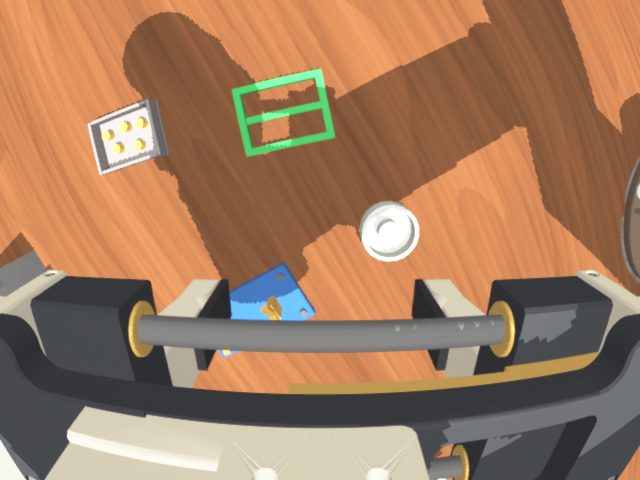

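```bash
python3 -m crank '[{"linear":[0.1,0.9,0],"rot":[0,0,1],"hand":1},{"linear":[0.1,0.9,0],"rot":[0,0,1],"hand":1},{"linear":[0.1,0.9,0],"rot":[0,0,1],"hand":1},{"linear":[0,0,0],"rot":[0,0,0],"hand":1}]'; python3 - <<'E'
from h import *
from plant import eyes
plan([.494,.149,.15],down(187.5))
o,p,R=cur()
s=eyes.snapshot("wrist");cv2.imwrite("pics/w2.png",s["image"][:,:,::-1]);np.savez("w2.npz",p=p,R=R.as_matrix(),**s)
cv2.imwrite("pics/w2z.png",cv2.resize(s["image"][120:320,120:380,::-1],None,fx=3,fy=3,interpolation=cv2.INTER_CUBIC))
E
```

```text
clock: 1.95
tool_pos: [0.4823, -0.0988, 0.2208]
orientation: [112.9, 89.5, -172.2]
force: [0.0, -0.0, 0.3]
opening: 0.0875
t 1.95 tcp [ 0.4823 -0.0988  0.2208] F [ 0.  -0.   0.3] open 0.0875
lin total (60mm) [ 0.195  4.13  -1.18 ] rot total(5deg) [ 0.03 -0.09  4.53] joints [ 11.3   3.7 -21.9  -0.  -64.9 -26.5]
```

View pics/w2z.png

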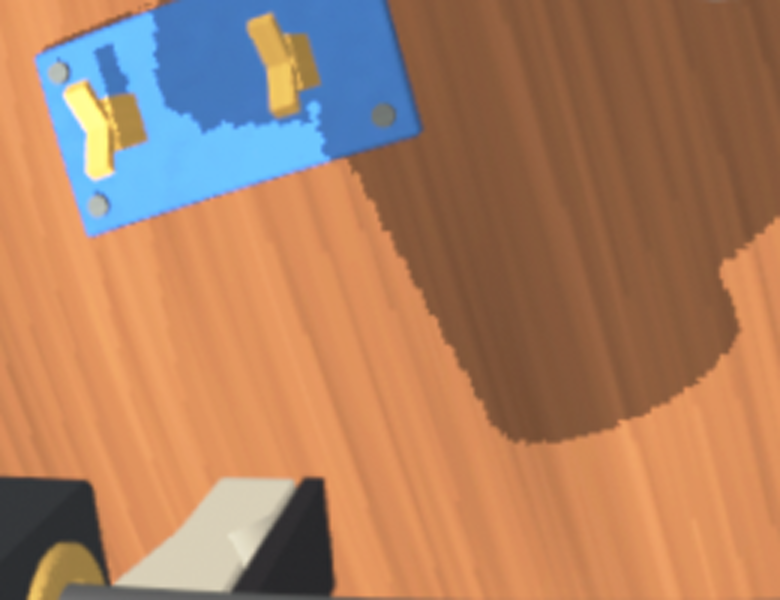

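```bash
cat >> h.py <<'E'
def wonz(s,u,v,z):
    K=s["K"];a=(u-K[0,2])/K[0,0];b=(v-K[1,2])/K[1,1];th=np.hypot(a,b);k=np.sin(th)/th if th>0 else 1
    r=np.array([a*k,-b*k,-np.cos(th)]);H=s["hand_eye"];R=s["R"]
    r=R@H[:3,:3]@r;c=R@H[:3,3]+s["p"];return c+r*(z-c[2])/r[2]
E
python3 - <<'E'
from h import *
s=ld("w2.npz")
f=lambda u,v,z:wonz(s,120+(u-1)/3,120+(v-1)/3,z)
C=[f(37,57,.01),f(90,236,.01),f(421,131,.01)]
for c in C:print(c.round(4))
d=C[1]-C[2];print("centre",(C[0]+C[2])/2,"yaw",np.degrees(np.arctan2(d[1],d[0])),np.linalg.norm(d),np.linalg.norm(C[1]-C[0]))
for sc in[(58,72),(97,205),(383,115)]:print("screw",f(*sc,.011).round(4))
for q in [(75,88),(100,178),(260,18),(285,113)]:print("V tip",f(*q,.051).round(4))
print("V mids",f(95,130,.04),f(272,66,.04))
E
```

```text
[ 0.656  -0.2281  0.01  ]
[ 0.6569 -0.1601  0.01  ]
[ 0.5286 -0.1592  0.01  ]
centre [ 0.59229982 -0.19365107  0.01      ] yaw -0.3797567306140948 0.12830658743200674 0.06801931220948734
screw [ 0.6489 -0.2198  0.011 ]
screw [ 0.6497 -0.1698  0.011 ]
screw [ 0.5392 -0.1681  0.011 ]
V tip [ 0.6246 -0.2078  0.051 ]
V tip [ 0.6255 -0.1779  0.051 ]
V tip [ 0.5589 -0.208   0.051 ]
V tip [ 0.5599 -0.1781  0.051 ]
V mids [ 0.62736161 -0.19355917  0.04      ] [ 0.56274193 -0.19361205  0.04      ]
```

```bash
python3 -m crank '[{"linear":[0.05,0.95,0],"rot":[0,0,1],"hand":0.4},{"linear":[0.05,0.95,0],"rot":[0,0,1],"hand":0.4},{"linear":[0.05,0.95,0],"rot":[0,0,1],"hand":0.4},{"linear":[0.05,0.9,-0.3],"rot":[0,0,1],"hand":0.4},{"linear":[0.03,0.7,-0.5],"rot":[0,0,0.6],"hand":0.4},{"linear":[0,0,0],"rot":[0,0,0],"hand":0.4},{"linear":[0,0,0],"rot":[0,0,0],"hand":0.4}]'; python3 - <<'E'
from h import *
from plant import eyes
plan([.494,.149,.059],down(187.5))
o,p,R=cur()
s=eyes.snapshot("wrist");cv2.imwrite("pics/w3.png",s["image"][:,:,::-1]);np.savez("w3.npz",p=p,R=R.as_matrix(),**s)
E
```

```text
clock: 2.88
tool_pos: [0.5002, 0.1645, 0.1708]
orientation: [128.3, 89.5, -134.5]
force: [0.8, 0.8, -0.5]
opening: 0.0355
t 2.875 tcp [0.5002 0.1645 0.1708] F [ 0.8  0.8 -0.5] open 0.0355
lin total (60mm) [-0.103 -0.259 -1.864] rot total(5deg) [ 0.08 -0.08  0.06] joints [ 39.6   9.5 -22.2   0.1 -58.9 -32.4]
```

View pics/w3.png

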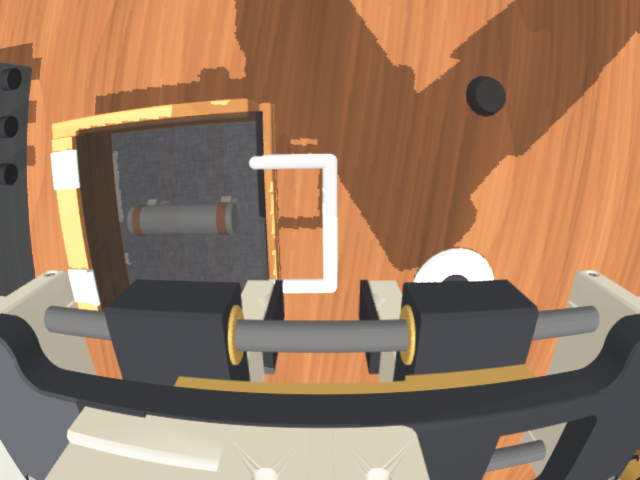

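```bash
python3 - <<'E'
from h import *
s=ld("w3.npz")
print("bar",[wonz(s,u,v,.0775).round(4) for u,v in[(330,158),(330,220),(329,288)]])
print("mandrel ends top?",[wonz(s,u,v,.05).round(4) for u,v in[(131,220),(237,216)]])
print("depth",[s["depth"][v,u] for u,v in[(330,220),(183,220)]])
print("legs/edge",[wonz(s,u,v,.0775).round(4) for u,v in[(265,161),(265,210)]])
print("corners hinge tabs",[wonz(s,u,v,.075).round(4) for u,v in[(54,126),(90,318),(270,103)]])
E
```

```text
bar [array([0.5018, 0.1048, 0.0775]), array([0.4962, 0.1475, 0.0775]), array([0.4901, 0.1985, 0.0775])]
mandrel ends top? [array([0.6604, 0.1731, 0.05  ]), array([0.567 , 0.1593, 0.05  ])]
depth [np.float32(0.2519079), np.float32(0.25507203)]
legs/edge [array([0.5453, 0.1119, 0.0775]), array([0.542 , 0.1459, 0.0775])]
corners hinge tabs [array([0.7266, 0.095 , 0.075 ]), array([0.6969, 0.2614, 0.075 ]), array([0.5467, 0.0721, 0.075 ])]
```

```bash
python3 -m crank '[{"linear":[-0.08,-0.24,-0.5],"rot":[0,0,0],"hand":0.36},{"linear":[0,0,-0.5],"rot":[0,0,0],"hand":0.36},{"linear":[0,0,-0.5],"rot":[0,0,0],"hand":0.36},{"linear":[0,0,-0.3],"rot":[0,0,0],"hand":0.36},{"linear":[0,0,0],"rot":[0,0,0],"hand":0.36}]'; python3 - <<'E'
from h import *
from plant import eyes
plan([.4955,.150,.0585],down(187.5))
o,p,R=cur()
s=eyes.snapshot("wrist");cv2.imwrite("pics/w4.png",s["image"][:,:,::-1]);np.savez("w4.npz",p=p,R=R.as_matrix(),**s)
E
```

```text
clock: 3.55
tool_pos: [0.4988, 0.1433, 0.0643]
orientation: [168.7, 89.9, -94.9]
force: [-0.5, 0.6, 0.4]
opening: 0.0317
t 3.55 tcp [0.4988 0.1433 0.0643] F [-0.5  0.6  0.4] open 0.0317
lin total (60mm) [-0.055  0.111 -0.097] rot total(5deg) [ 0.03 -0.    0.21] joints [ 37.8  15.7 -30.7   0.2 -43.7 -31.5]
```

View pics/w4.png

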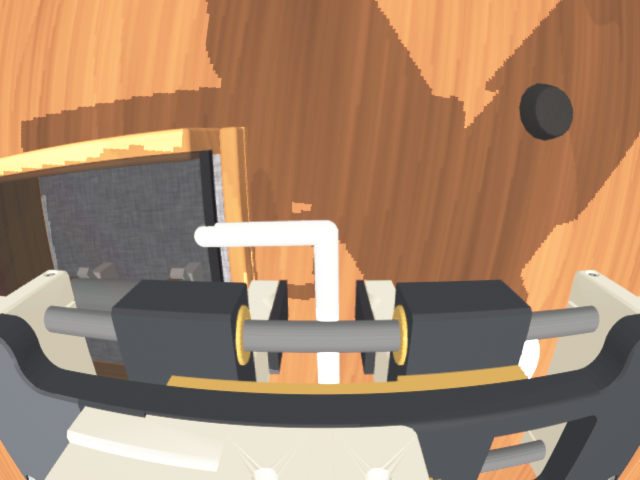

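```bash
python3 -m crank '[{"linear":[-0.05,0.1,-0.1],"rot":[0,0,0.2],"hand":0.3},{"linear":[0,0,0],"rot":[0,0,0],"hand":0.0},{"linear":[0,0,0],"rot":[0,0,0],"hand":0.0},{"linear":[0,0,0],"rot":[0,0,0],"hand":0.0},{"linear":[0,0,0],"rot":[0,0,0],"hand":0.0},{"linear":[0,0,0],"rot":[0,0,0],"hand":0.0}]'; python3 - <<'E'
from h import *
plan([.4955,.150,.0585],down(187.5))
E
```

```text
clock: 4.35
tool_pos: [0.4955, 0.1499, 0.061]
orientation: [-111.0, 89.9, -13.5]
force: [0.3, -1.0, -2.6]
opening: 0.0088
t 4.35 tcp [0.4955 0.1499 0.061 ] F [ 0.3 -1.  -2.6] open 0.0088
lin total (60mm) [ 0.001  0.001 -0.042] rot total(5deg) [0.   0.01 0.01] joints [ 38.6  15.8 -31.2   0.1 -43.  -31.2]
```

```bash
python3 -m crank '[{"linear":[0.02,0,0.33],"rot":[0,0,0],"hand":0},{"linear":[0.05,0.006,0.32],"rot":[0,0,0],"hand":0},{"linear":[0.08,0.01,0.315],"rot":[0,0,0],"hand":0},{"linear":[0.11,0.015,0.305],"rot":[0,0,0],"hand":0}]'; python3 - <<'E'
from h import *
plan([.4955,.150,.0585],down(187.5))
o,p,R=cur();q=p-np.array([.609,.1635,0]);x=q[0]*.9914+q[1]*.1305;z=p[2]+.019;print(x,z,"th",np.arctan2(z-.0775,.08-x),"r",np.hypot(z-.0775,.08-x))
E
```

```text
clock: 4.85
tool_pos: [0.5105, 0.152, 0.1376]
orientation: [116.8, 89.9, -145.8]
force: [3.1, 0.2, -5.3]
opening: 0.009
t 4.85 tcp [0.5105 0.152  0.1376] F [ 3.1  0.2 -5.3] open 0.009
lin total (60mm) [-0.249 -0.034 -1.318] rot total(5deg) [ 0.01 -0.01  0.01] joints [ 37.7  11.7 -24.2  -0.  -54.1 -30.2]
-0.09919833306254698 0.15658511648922738 th 0.4156183443481792 r 0.19587367924892354
```

```bash
python3 -m crank '[{"linear":[0.14,0.02,0.29],"rot":[0,0,0],"hand":0},{"linear":[0.17,0.022,0.275],"rot":[0,0,0],"hand":0},{"linear":[0.2,0.026,0.255],"rot":[0,0,0],"hand":0},{"linear":[0.22,0.03,0.235],"rot":[0,0,0],"hand":0},{"linear":[0.24,0.032,0.215],"rot":[0,0,0],"hand":0}]'; python3 - <<'E'
from h import *
plan([.4955,.150,.0585],down(187.5))
o,p,R=cur();q=p-np.array([.609,.1635,0]);x=q[0]*.9914+q[1]*.1305;z=p[2]+.019;print(x,z,"th",np.arctan2(z-.0775,.08-x),"r",np.hypot(z-.0775,.08-x))
E
```

```text
clock: 5.48
tool_pos: [0.5665, 0.1596, 0.2155]
orientation: [88.2, 89.6, -174.4]
force: [-0.6, 1.0, -4.1]
opening: 0.0091
t 5.475 tcp [0.5665 0.1596 0.2155] F [-0.6  1.  -4.1] open 0.0091
lin total (60mm) [-1.184 -0.161 -2.617] rot total(5deg) [ 0.01 -0.08  0.02] joints [ 34.6  13.2 -11.1  -0.2 -66.1 -27.1]
-0.042596149850940325 0.2345127211865149 th 0.9078703953149238 r 0.1992054481500656
```

```bash
for i in 1; do python3 -m crank '[{"linear":[0.13,0.017,0.09],"rot":[0,0,0],"hand":0},{"linear":[0.1,0.013,0.065],"rot":[0,0,0],"hand":0}]'; done; python3 - <<'E'
from h import *
o,p,R=cur();q=p-np.array([.609,.1635,0]);x=q[0]*.9914+q[1]*.1305;z=p[2]+.019;print(o["force"],"th",np.arctan2(z-.0775,.08-x),"r",np.hypot(z-.0775,.08-x))
E
```

```text
clock: 5.72
tool_pos: [0.5796, 0.1614, 0.2256]
orientation: [87.4, 89.5, -175.2]
force: [-5.1, 1.7, 1.8]
opening: 0.0092
[-5.11523599  1.69444826  1.83454978] th 0.9910898191740214 r 0.19975056815495454
```

```bash
python3 -m crank '[{"linear":[0.08,0.01,0.045],"rot":[0,0,0],"hand":0},{"linear":[0.08,0.01,0.045],"rot":[0,0,0],"hand":0}]'; python3 - <<'E'
from h import *
o,p,R=cur();q=p-np.array([.609,.1635,0]);x=q[0]*.9914+q[1]*.1305;z=p[2]+.019;print(o["force"],"th",np.arctan2(z-.0775,.08-x),"r",np.hypot(z-.0775,.08-x))
E
```

```text
clock: 5.98
tool_pos: [0.5844, 0.1619, 0.2291]
orientation: [89.4, 88.8, -173.3]
force: [-19.9, 2.5, -3.6]
opening: 0.0083
[-19.89923118   2.486125    -3.57664588] th 1.0206545260896305 r 0.20008112300550088
```

```bash
python3 -m crank '[{"linear":[0.05,0.006,0.02],"rot":[0,0,0],"hand":0}]';python3 -m crank '[{"linear":[0,0,0],"rot":[0,0,0],"hand":0}]'
```

```text
clock: 6.1
tool_pos: [0.5841, 0.1619, 0.2289]
orientation: [90.0, 88.5, -172.6]
force: [-11.7, 2.2, 3.9]
opening: 0.0092
clock: 6.22
tool_pos: [0.5838, 0.162, 0.2288]
orientation: [90.2, 88.4, -172.4]
force: [1.1, 0.3, 0.7]
opening: 0.009
```

```bash
python3 -m crank '[{"linear":[0,0,0],"rot":[0,0,0],"hand":0.4},{"linear":[0,0,0],"rot":[0,0,0],"hand":0.4},{"linear":[0,0,0],"rot":[0,0,0],"hand":0.4},{"linear":[0,0,0.3],"rot":[0,0,0],"hand":0.4},{"linear":[0,0,0.6],"rot":[0,0,0],"hand":0.4},{"linear":[-0.3,0,0.6],"rot":[0,0,0],"hand":0.4},{"linear":[-0.9,-0.1,0],"rot":[0,0,-1],"hand":0.6},{"linear":[-0.9,-0.1,0],"rot":[0,0,-1],"hand":0.6},{"linear":[0,0,0],"rot":[0,0,0],"hand":0.6}]'; python3 - <<'E'
from h import *
from plant import eyes
plan([.5,.16,.2],down(97.5,25))
for n in["side","top"]:
    s=eyes.snapshot(n);np.savez(n+"1.npz",**s);im=s["image"][:,:,::-1]
    c=im[140:265,180:430] if n=="top" else im[170:320,190:390]
    cv2.imwrite(f"pics/{n}1.png",cv2.resize(c,None,fx=3.2 if n=="top" else 4,fy=3.2 if n=="top" else 4,interpolation=cv2.INTER_CUBIC))
E
```

```text
clock: 7.35
tool_pos: [0.4577, 0.1491, 0.3286]
orientation: [81.6, 88.9, 168.6]
force: [0.7, 1.0, 0.6]
opening: 0.0518
t 7.35 tcp [0.4577 0.1491 0.3286] F [0.7 1.  0.6] open 0.0518
lin total (60mm) [ 0.705  0.182 -2.143] rot total(5deg) [  3.8   -3.83 -15.68] joints [ 40.8  -0.5 -11.8  -0.9 -79.4 -43.6]
```

View pics/side1.png

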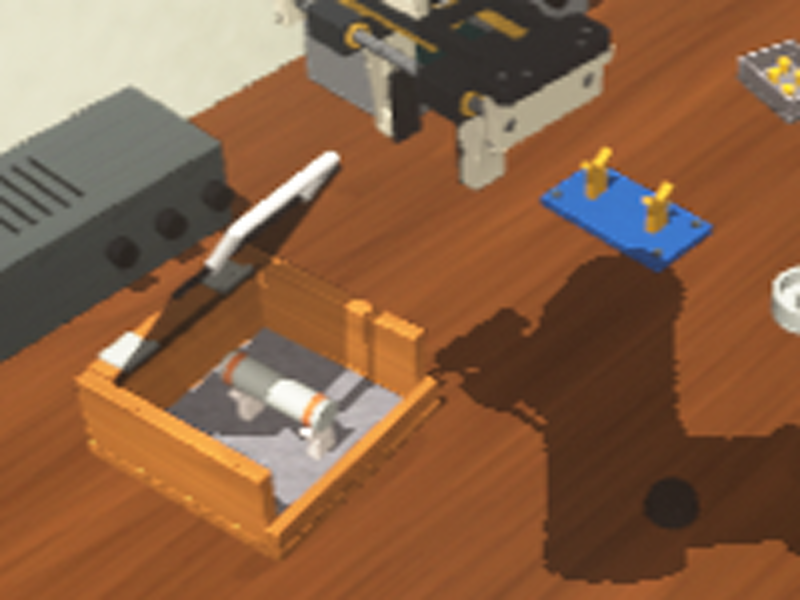

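View pics/top1.png

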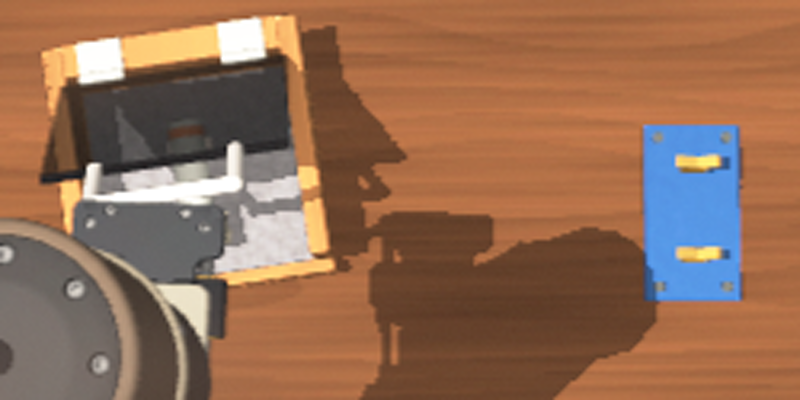

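```bash
python3 -m crank '[{"linear":[0,0,0],"rot":[0.24,-0.24,-0.98],"hand":0.7},{"linear":[0,0,0],"rot":[0.24,-0.24,-0.98],"hand":0.7},{"linear":[0,0,0],"rot":[0.24,-0.24,-0.98],"hand":0.7},{"linear":[0,0,0],"rot":[0.24,-0.24,-0.98],"hand":0.7},{"linear":[0,0,0],"rot":[0.24,-0.24,-0.98],"hand":0.7},{"linear":[0,0,0],"rot":[0.24,-0.24,-0.98],"hand":0.7},{"linear":[0,0,0],"rot":[0.24,-0.24,-0.98],"hand":0.7},{"linear":[0,0,0],"rot":[0.24,-0.24,-0.98],"hand":0.7},{"linear":[0,0,0],"rot":[0.24,-0.24,-0.98],"hand":0.7},{"linear":[0,0,0],"rot":[0.24,-0.24,-0.98],"hand":0.7},{"linear":[0,0,0],"rot":[0.24,-0.24,-0.98],"hand":0.7},{"linear":[0,0,0],"rot":[0.24,-0.24,-0.98],"hand":0.7},{"linear":[0,0,0],"rot":[0.24,-0.24,-0.98],"hand":0.7},{"linear":[0,0,0],"rot":[0.24,-0.24,-0.98],"hand":0.7},{"linear":[0,0,0],"rot":[0.24,-0.24,-0.98],"hand":0.7},{"linear":[0,0,0],"rot":[0.24,-0.24,-0.98],"hand":0.7},{"linear":[0,0,0],"rot":[0,0,0],"hand":0.7}]'; python3 - <<'E'
from h import *
plan([.5325,.1545,.219],down(97.5,26))
E
```

```text
clock: 9.57
tool_pos: [0.4779, 0.1545, 0.3316]
orientation: [0.5, 64.6, 5.4]
force: [0.1, -0.4, -0.7]
opening: 0.0613
t 9.575 tcp [0.4779 0.1545 0.3316] F [ 0.1 -0.4 -0.7] open 0.0613
lin total (60mm) [ 9.100e-01 -1.000e-03 -1.877e+00] rot total(5deg) [-0.03 -0.13  0.52] joints [  54.2  -15.4  -37.9   23.9  -52.7 -151.5]
```

```bash
python3 -m crank '[{"linear":[0.1,0,-0.6],"rot":[0,-0.13,0.5],"hand":0.7},{"linear":[0.25,0,-0.6],"rot":[0,0,0],"hand":0.7},{"linear":[0.3,0,-0.6],"rot":[0,0,0],"hand":0.7},{"linear":[0.25,0,-0.1],"rot":[0,0,0],"hand":0.7},{"linear":[0,0,0],"rot":[0,0,0],"hand":0.7}]'; python3 - <<'E'
from h import *
from plant import eyes
plan([.5325,.1545,.219],down(97.5,26))
o,p,R=cur();print(o["orientation"])
s=eyes.snapshot("wrist");cv2.imwrite("pics/w5.png",s["image"][:,:,::-1]);np.savez("w5.npz",p=p,R=R.as_matrix(),**s)
E
```

```text
clock: 10.2
tool_pos: [0.5382, 0.1564, 0.2185]
orientation: [-0.0, 63.9, 8.0]
force: [1.1, 0.1, -0.7]
opening: 0.0617
t 10.2 tcp [0.5382 0.1564 0.2185] F [ 1.1  0.1 -0.7] open 0.0617
lin total (60mm) [-0.094 -0.032  0.008] rot total(5deg) [-0.    0.03 -0.1 ] joints [  43.9   -4.5  -47.3   31.8  -29.4 -151.4]
[-1.59187495e-02  6.38704072e+01  8.01019946e+00]
```

View pics/w5.png

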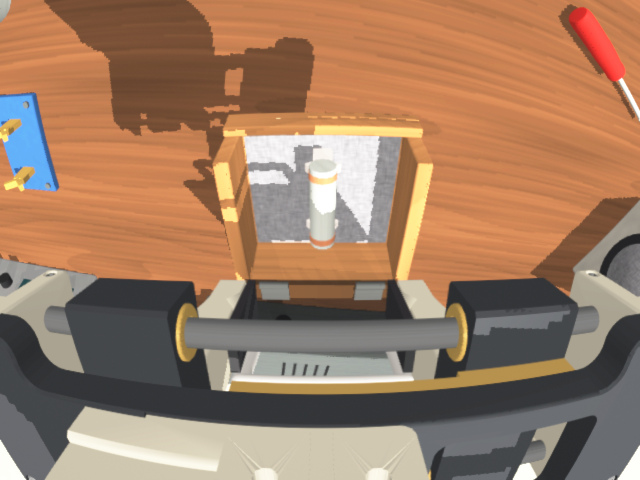

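```bash
python3 - <<'E'
from h import *
s=ld("w5.npz")
cv2.imwrite("pics/w5z.png",cv2.resize(s["image"][100:270,210:440,::-1],None,fx=3.4,fy=3.4,interpolation=cv2.INTER_CUBIC))
E
```

```text
(no output)
```

View pics/w5z.png

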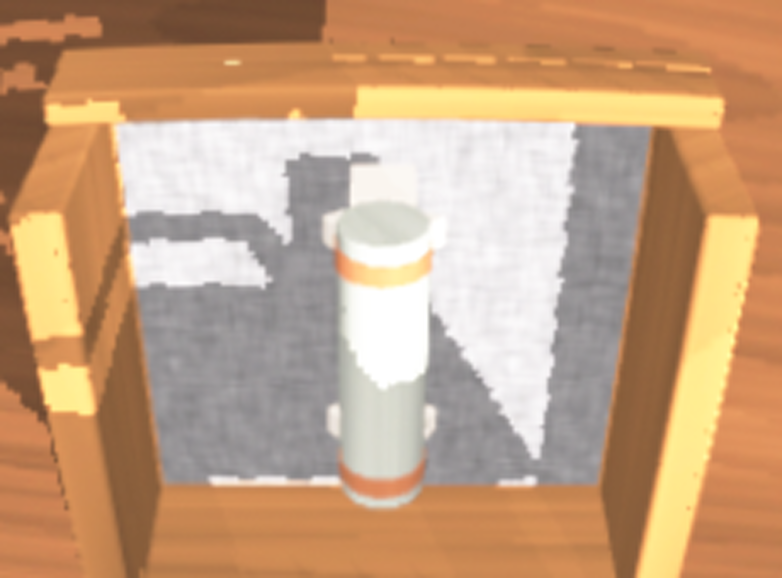

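```bash
python3 - <<'E'
from h import *
s=ld("w5.npz")
f=lambda u,v,z:wonz(s,210+(u-1.2)/3.4,100+(v-1.2)/3.4,z)
u=np.array([np.cos(np.radians(7.5)),np.sin(np.radians(7.5)),0])
N=f(385,223,.05);NT=f(385,243,.0625);F=f(383,506,.0625)
print(N,NT,F,np.linalg.norm(F-NT));c=(NT+F)/2;d=F-NT;print("centre",c,"yaw",np.degrees(np.arctan2(d[1],d[0])))
print("sides mid z=.055", f(338,330,.055),f(430,330,.055))
for q in [(115,122),(650,122)]: print("floor/lip",f(*q,.01))
print("wall tops front",[f(*q,.075).round(4) for q in[(15,218),(755,218)]])
print("inner back floor corners",[f(*q,.01).round(4) for q in[(162,487),(604,487)]])
from scipy.spatial.transform import Rotation
E
```

```text
[0.56898368 0.16146756 0.05      ] [0.56717825 0.16116708 0.0625    ] [0.65640682 0.17339603 0.0625    ] 0.09006267104164199
centre [0.61179253 0.16728156 0.0625    ] yaw 7.803881760951296
sides mid z=.055 [0.60071786 0.15337168 0.055     ] [0.59729233 0.17760899 0.055     ]
floor/lip [0.56925918 0.08512677 0.01      ]
floor/lip [0.5482311  0.23381109 0.01      ]
wall tops front [array([0.5629, 0.072 , 0.075 ]), array([0.5383, 0.2457, 0.075 ])]
inner back floor corners [array([0.7087, 0.1033, 0.01  ]), array([0.6872, 0.2557, 0.01  ])]
```

```bash
python3 -m crank '[{"linear":[-0.13,0,0],"rot":[0,0,0],"hand":0.7},{"linear":[0.18,0.024,-0.375],"rot":[0,0,0],"hand":0.7},{"linear":[0.18,0.024,-0.375],"rot":[0,0,0],"hand":0.7},{"linear":[0.18,0.024,-0.375],"rot":[0,0,0],"hand":0.7},{"linear":[0.18,0.024,-0.375],"rot":[0,0,0],"hand":0.7},{"linear":[0,0,0],"rot":[0,0,0],"hand":0.7}]'; python3 - <<'E'
from h import *
plan([.617,.168,.0392],down(97.8,26))
E
```

```text
clock: 11.0
tool_pos: [0.5747, 0.1666, 0.1416]
orientation: [0.8, 63.5, 9.3]
force: [0.5, -0.2, -0.2]
opening: 0.0611
t 11.0 tcp [0.5747 0.1666 0.1416] F [ 0.5 -0.2 -0.2] open 0.0611
lin total (60mm) [ 0.705  0.023 -1.707] rot total(5deg) [-0.08  0.1  -0.16] joints [  29.8    4.3  -56.4   64.6  -10.  -173.6]
```

```bash
cat > kin.py <<'E'
import numpy as np,itertools
from scipy.spatial.transform import Rotation as Ro
from scipy.optimize import least_squares
S=[([-59.928,20.592,.633,-.02,-70.137,-16.507],(.1582,-.6557,.2256),(94.69,89.90,108.247)),
([-8.2,7.5,-17.5,-.1,-65.4,-21.8],(.4632,-.2604,.2214),(103.6,89.6,163.6)),
([11.3,3.7,-21.9,0,-64.9,-26.5],(.4823,-.0988,.2208),(112.9,89.5,-172.2)),
([39.6,9.5,-22.2,.1,-58.9,-32.4],(.5002,.1645,.1708),(128.3,89.5,-134.5)),
([37.8,15.7,-30.7,.2,-43.7,-31.5],(.4988,.1433,.0643),(168.7,89.9,-94.9)),
([34.6,13.2,-11.1,-.2,-66.1,-27.1],(.5665,.1596,.2155),(88.2,89.6,-174.4)),
([40.8,-.5,-11.8,-.9,-79.4,-43.6],(.4577,.1491,.3286),(81.6,88.9,168.6)),
([54.2,-15.4,-37.9,23.9,-52.7,-151.5],(.4779,.1545,.3316),(.5,64.6,5.4)),
([43.9,-4.5,-47.3,31.8,-29.4,-151.4],(.5382,.1564,.2185),(0,63.9,8.0)),
([29.8,4.3,-56.4,64.6,-10,-173.6],(.5747,.1666,.1416),(.8,63.5,9.3))]
def fk(q,P,sg):
    h,off,d,L1,L2,e,L3,c6=P; q=np.asarray(q)
    R1=Ro.from_euler("z",q[0],degrees=True);R2=R1*Ro.from_euler("y",q[1],degrees=True)
    R3=R2*Ro.from_euler("y",-q[2],degrees=True)
    p=np.array([0,0,h])+R1.apply([off,-d,0])+R2.apply([0,0,L1])+R3.apply([L2,0,e])
    R5=R3*Ro.from_euler("x",sg[0]*q[3],degrees=True)*Ro.from_euler("y",-q[4],degrees=True)
    return p+R5.apply([L3,0,0]), R5*Ro.from_euler("x",sg[1]*q[5]+c6,degrees=True)
def res(P,sg):
    r=[]
    for q,p,e in S:
        a,R=fk(q,P,sg); r+=list((a-np.array(p))*1000); r+=list((R*Ro.from_euler("xyz",e,degrees=True).inv()).as_rotvec(degrees=True)*5)
    return r
if __name__=="__main__":
    for sg in itertools.product([1,-1],[1,-1]):
        best=None
        for c6 in(0,90,180,270):
            f=least_squares(res,[.3,0,.19,.5,.5,0,.3,c6],args=(sg,))
            if best is None or f.cost<best.cost:best=f
        print(sg,best.cost,best.x.round(4).tolist(),np.abs(best.fun).max())
E
python3 kin.py
```

```text
(1, 1) 863044.5356392598 [-0.0427, 0.2287, 0.2108, 0.3413, 0.196, 0.1426, 0.1023, 276.5074] 657.0828758108634
(1, -1) 262938.38162375015 [-0.0427, 0.2287, 0.2108, 0.3413, 0.196, 0.1426, 0.1023, 248.69] 461.2356262690945
(-1, 1) 310487.67906338413 [0.2111, 0.1264, 0.1731, 0.5344, 0.3132, 0.0516, 0.4208, 297.1748] 380.5542611439227
(-1, -1) 12743.005230626608 [0.2111, 0.1264, 0.1731, 0.5344, 0.3132, 0.0516, 0.4208, 269.9934] 105.61312553925391
```

```bash
python3 - <<'E'
from kin import *
sg=(-1,-1)
f=least_squares(res,[.3,0,.19,.5,.5,0,.3,270],args=(sg,))
print(np.array(f.fun).reshape(-1,6).round(1))
f=least_squares(res,[.3,0,.19,.5,.5,0,.3,270],args=(sg,),loss="soft_l1",f_scale=5)
print(f.x.round(4),"\n",np.array(f.fun).reshape(-1,6).round(1))
E
```

```text
[[ 5.600e+00  2.760e+01  6.600e+00 -0.000e+00  0.000e+00  0.000e+00]
 [ 6.000e+00  1.860e+01  1.310e+01  2.000e-01 -0.000e+00 -2.000e-01]
 [ 4.700e+00  1.960e+01  1.400e+01 -2.000e-01 -0.000e+00 -5.000e-01]
 [-1.300e+00  2.280e+01  2.590e+01 -5.000e-01  3.000e-01  3.000e-01]
 [ 2.170e+01  4.010e+01  4.920e+01 -4.000e-01 -1.000e-01  3.000e-01]
 [-1.440e+01  1.260e+01  1.320e+01 -2.000e-01  2.000e-01  1.000e-01]
 [-2.040e+01  8.300e+00 -1.460e+01 -0.000e+00  1.000e-01  2.000e-01]
 [ 1.360e+01 -9.000e-01 -5.780e+01 -1.000e-01  3.000e-01 -2.000e-01]
 [ 1.690e+01 -1.350e+01 -2.750e+01 -3.000e-01 -0.000e+00 -0.000e+00]
 [ 1.290e+01 -1.056e+02 -2.220e+01 -2.000e-01  2.000e-01 -2.000e-01]]
[ 2.596000e-01  1.432000e-01  1.879000e-01  5.534000e-01  3.224000e-01
 -1.850000e-02  4.285000e-01  2.699935e+02] 
 [[-3.10e+00  1.31e+01 -3.90e+00 -0.00e+00  0.00e+00  0.00e+00]
 [ 1.80e+00  4.20e+00  5.40e+00  2.00e-01 -0.00e+00 -2.00e-01]
 [ 3.60e+00  4.30e+00  6.60e+00 -2.00e-01 -0.00e+00 -5.00e-01]
 [ 1.10e+00  5.50e+00  2.10e+01 -5.00e-01  3.00e-01  3.00e-01]
 [ 1.30e+01  1.45e+01  5.33e+01 -4.00e-01 -1.00e-01  3.00e-01]
 [-5.60e+00  7.00e-01  4.90e+00 -2.00e-01  2.00e-01  1.00e-01]
 [-1.90e+00  4.90e+00 -2.53e+01 -0.00e+00  1.00e-01  2.00e-01]
 [ 2.50e+01 -1.46e+01 -6.62e+01 -1.00e-01  3.00e-01 -2.00e-01]
 [ 1.21e+01 -4.15e+01 -2.46e+01 -3.00e-01 -0.00e+00 -0.00e+00]
 [-9.70e+00 -1.37e+02 -4.00e+00 -2.00e-01  2.00e-01 -2.00e-01]]
```

```bash
cat > kin2.py <<'E'
from kin import *
def fk(q,P):
    h,off,d,L1,L2,e,L3,y4,z4,y5,z5,ux=P; q=np.asarray(q)
    R1=Ro.from_euler("z",q[0],degrees=True);R2=R1*Ro.from_euler("y",q[1],degrees=True)
    R3=R2*Ro.from_euler("y",-q[2],degrees=True)
    R4=R3*Ro.from_euler("x",-q[3],degrees=True);R5=R4*Ro.from_euler("y",-q[4],degrees=True)
    p=np.array([0,0,h])+R1.apply([off,-d,0])+R2.apply([ux,0,L1])+R3.apply([L2,0,e])+R4.apply([0,y4,z4])+R5.apply([L3,y5,z5])
    return p, R5*Ro.from_euler("x",-q[5]+270,degrees=True)
def res(P,w=0.02):
    r=[]
    for q,p,e in S: r+=list((fk(q,P)[0]-np.array(p))*1000)
    return r+list(w*1000*(np.asarray(P)-P0))
P0=np.array([.26,.14,.1,.55,.5,0,.3,0,0,0,0,0])
def fit():
    f=least_squares(res,P0,args=(.01,)); f=least_squares(res,f.x,args=(.001,)); return f
if __name__=="__main__":
    f=fit();print(f.x.round(4));print(np.array(f.fun[:30]).reshape(-1,3).round(1))
E
python3 kin2.py
```

```text
[ 1.986e-01  1.000e-04 -1.500e-03  6.018e-01  4.642e-01  5.000e-04
  3.777e-01 -9.660e-02 -7.000e-04 -9.660e-02  2.000e-04 -9.000e-04]
[[ 0.1  0.   0.3]
 [ 0.3  0.5 -0.4]
 [-0.  -0.3 -0. ]
 [-0.2 -0.4  0. ]
 [ 0.2 -0.   0.4]
 [ 0.1 -0.2 -0.3]
 [-0.1  0.4  0. ]
 [-0.2 -0.   0.2]
 [ 0.2 -0.1  0.1]
 [ 0.   0.  -0.3]]
```

```bash
cat > ik.py <<'E'
from kin2 import *
from h import down
P=fit().x
lo=np.array([-176.03,-82.01,-58.28,-173.87,-174.79,-173.66]);hi=np.array([176.03,121.73,71.71,95.51,-.11,173.66])
def ik(p,R,seeds):
    out=[]
    for q0 in seeds:
        def r(q):
            a,Rr=fk(q,P);return np.r_[(a-p)*100,(R.inv()*Rr).as_rotvec()*30]
        f=least_squares(r,np.clip(q0,lo+.01,hi-.01),bounds=(lo,hi),x_scale=50)
        if f.cost<1e-4 and not any(np.allclose(f.x,o,atol=2) for o in out): out.append(f.x)
    return out
if __name__=="__main__":
    rng=np.random.default_rng(0);seeds=rng.uniform(lo,hi,(40,6))
    u=np.array([np.cos(np.radians(7.8)),np.sin(np.radians(7.8)),0])
    C=np.array([.6118,.1673,.05])
    for hd in(97.8,277.8):
      for t in(20,23,26,29,32):
        tt=t if hd<180 else -t
        R=down(hd,tt);a=R.as_matrix()[:,0]
        for back in (0,.1,.2):
          for q in ik(C+.012*a-back*a,R,seeds[:25]):print(hd,t,back,q.round(1))
E
python3 ik.py
```

```text
97.8 20 0.1 [  39.     8.3  -42.5   25.8  -24.1 -143.5]
97.8 20 0.2 [  42.9   -0.9  -36.    17.9  -39.6 -137.4]
97.8 23 0.1 [  37.     6.7  -49.8   40.4  -17.1 -156.3]
97.8 23 0.2 [  44.2   -3.2  -41.8   23.9  -34.9 -144.1]
97.8 26 0.2 [  44.8   -5.3  -47.9   31.8  -30.  -152.4]
97.8 29 0.2 [  43.7   -7.2  -54.3   42.7  -24.8 -162.3]
277.8 20 0.1 [ 39.    8.3 -42.5  25.8 -24.1  36.5]
277.8 20 0.2 [ 42.9  -0.9 -36.   17.9 -39.6  42.6]
277.8 23 0.1 [ 37.    6.7 -49.8  40.4 -17.1  23.7]
277.8 23 0.2 [ 44.2  -3.2 -41.8  23.9 -34.9  35.9]
277.8 26 0.1 [ 24.7   5.1 -58.1  76.3  -7.5  -1.5]
277.8 26 0.2 [ 44.8  -5.3 -47.9  31.8 -30.   27.6]
277.8 29 0.2 [ 43.7  -7.2 -54.3  42.7 -24.8  17.7]
```

```bash
cat > ik2.py <<'E'
from ik import *
L0,H0=lo.copy(),hi.copy()
import ik as m
m.lo=np.array([-176,-120,-120,-260,-179,-400.]);m.hi=np.array([176,121,120,260,179,400.])
def viol(q):
    q=q.copy();q[5]=(q[5]+180)%360-180;q[3]=(q[3]+180)%360-180
    return np.maximum(0,np.maximum(L0-q,q-H0))
E
python3 - <<'E'
from ik2 import *
rng=np.random.default_rng(1)
seeds=[np.array(s)+rng.normal(0,8,6) for s in [[37,7,-50,40,-17,-156],[24,5,-58,76,-8,-180],[0,5,-58,130,-15,-220],[0,5,-58,-60,15,-40],[10,10,-60,-90,-10,0],[24,5,-58,-100,8,0]]*3]
C=np.array([.6118,.1673,.05])
for t in(10,15,20,23,26,30):
    R=down(97.8,t);a=R.as_matrix()[:,0]
    for q in ik(C+.012*a,R,seeds):print(t,q.round(1),"viol",viol(q).round(1))
E
```

```text
10 [  35.5   22.3  -29.6    9.4  -29.6 -125.5] viol [0. 0. 0. 0. 0. 0.]
10 [  -3.8   22.3  -27.6  176.1   30.4 -255.2] viol [ 0.   0.   0.  80.5 30.5  0. ]
10 [  -3.8   22.3  -27.6 -183.9   30.4  104.8] viol [ 0.   0.   0.  80.5 30.5  0. ]
15 [  35.8   20.3  -38.4   21.7  -19.2 -137.9] viol [0. 0. 0. 0. 0. 0.]
15 [  -4.3   20.5  -33.8 -188.6   21.3  109.7] viol [ 0.   0.   0.  75.9 21.4  0. ]
20 [   4.4   18.   -51.2  125.3    1.4 -212.1] viol [ 0.   0.   0.  29.8  1.6  0. ]
20 [  -2.6   18.7  -44.9 -207.9    7.6  127.4] viol [ 0.   0.   0.  56.6  7.7  0. ]
```

```bash
cat > ik3.py <<'E'
from ik2 import *
h,L1,L2,L3,dd=P[0],P[3],P[4],P[6],-(P[7]+P[9])-P[2]*-1
dd=-(P[7]+P[9])+P[2]
def sol(p,R):
    M=R.as_matrix();a=M[:,0];out=[]
    b1,b2=M[:,1],M[:,2]
    c=np.asarray(p)-L3*a-np.array([0,0,h])
    ph=np.radians(np.arange(0,360,1.0))
    for el in(1,-1):
        g=[]
        def ev(x):
            y=np.cos(x)*b1+np.sin(x)*b2;W=c+dd*y
            r=np.hypot(W[0],W[1]);D=np.hypot(r,W[2])
            if D>L1+L2: return None
            az=np.arctan2(W[1],W[0]);al=np.arctan2(W[2],r)
            k=np.arccos(np.clip((L1**2+D**2-L2**2)/(2*L1*D),-1,1))
            s=al+el*k;er,ez=L1*np.cos(s),L1*np.sin(s)
            f=np.array([(r-er)*np.cos(az),(r-er)*np.sin(az),W[2]-ez])/L2
            return f@y,az,s,f,y
        v=[ev(x) for x in ph]
        for i in range(len(ph)):
            j=(i+1)%len(ph)
            if v[i] is None or v[j] is None or v[i][0]*v[j][0]>0: continue
            x=ph[i]+np.radians(1)*abs(v[i][0])/(abs(v[i][0])+abs(v[j][0])+1e-12)
            e=ev(x);_,az,s,f,y=e
            q1=np.degrees(az);q2=90-np.degrees(s)
            dep=np.degrees(np.arctan2(-f[2],f[0]*np.cos(az)+f[1]*np.sin(az)));q3=q2-dep
            R3=Ro.from_euler("z",q1,degrees=True)*Ro.from_euler("y",dep,degrees=True)
            yl=R3.inv().apply(y);q4=-np.degrees(np.arctan2(yl[2],yl[1]))
            R4=R3*Ro.from_euler("x",-q4,degrees=True);al=R4.inv().apply(a);q5=-np.degrees(np.arctan2(-al[2],al[0]))
            R5=R4*Ro.from_euler("y",-q5,degrees=True);Rr=(R5.inv()*R).as_matrix();q6=270-np.degrees(np.arctan2(Rr[2,1],Rr[1,1]))
            q=np.array([q1,q2,q3,q4,q5,q6]);q[3:]=(q[3:]+180)%360-180;q[2]=(q[2]+180)%360-180
            out.append(q)
    return out
E
python3 - <<'E'
from ik3 import *
C=np.array([.6118,.1673,.05])
for t in(15,18,20,23,26,30):
  for hd in(97.8,277.8):
    R=down(hd,t if hd<180 else -t);a=R.as_matrix()[:,0]
    for q in sol(C+.012*a,R):
        e=np.abs(fk(q,P)[0]-(C+.012*a)).max()
        if abs(q[2])<90: print(hd,t,q.round(1),"viol",viol(q).round(1),round(e*1000,1))
E
```

```text
97.8 15 [ -3.9  20.5 -33.4 171.8  21.6 109. ] viol [ 0.   0.   0.  76.2 21.7  0. ] 2.9
97.8 15 [  35.9   20.3  -38.4   21.6  -19.3 -137.8] viol [0. 0. 0. 0. 0. 0.] 0.6
277.8 15 [ -3.9  20.5 -33.4 171.8  21.6 -71. ] viol [ 0.   0.   0.  76.2 21.7  0. ] 2.9
277.8 15 [ 35.9  20.3 -38.4  21.6 -19.3  42.2] viol [0. 0. 0. 0. 0. 0.] 0.6
97.8 18 [ -3.9  19.5 -38.2 165.9  15.  114.8] viol [ 0.   0.   0.  70.4 15.1  0. ] 2.9
97.8 18 [  31.6   18.7  -47.8   46.3   -9.9 -158.6] viol [0. 0. 0. 0. 0. 0.] 0.8
277.8 18 [ -3.9  19.5 -38.2 165.9  15.  -65.2] viol [ 0.   0.   0.  70.4 15.1  0. ] 2.9
277.8 18 [ 31.6  18.7 -47.8  46.3  -9.9  21.4] viol [0. 0. 0. 0. 0. 0.] 0.8
97.8 20 [ -2.8  18.8 -43.7 155.1   8.6 124.6] viol [ 0.   0.   0.  59.6  8.7  0. ] 2.7
97.8 20 [  6.4  17.9 -51.9 119.6   0.5 151.7] viol [ 0.   0.   0.  24.1  0.6  0. ] 2.0
277.8 20 [ -2.8  18.8 -43.7 155.1   8.6 -55.4] viol [ 0.   0.   0.  59.6  8.7  0. ] 2.7
277.8 20 [  6.4  17.9 -51.9 119.6   0.5 -28.3] viol [ 0.   0.   0.  24.1  0.6  0. ] 2.0
```

```bash
cat > srch.py <<'E'
from ik3 import *
C=np.array([.6118,.1673,.05])
O=np.array([.609,.1645,0]);Ru=Ro.from_euler("z",7.6,degrees=True)
def obst():
    pts=[]
    th=1.0
    for r in np.linspace(.02,.15,14):
        for y in np.linspace(-.08,.08,9): pts.append((.08-r*np.cos(th)-.0025*np.sin(th)*-1*-1,y,.0775+r*np.sin(th)-.0025*np.cos(th)))
    for y in np.linspace(-.045,.045,7):
        for k in np.linspace(0,2*np.pi,8,endpoint=False): pts.append((-.0254+.005*np.cos(k),y,.2425+.005*np.sin(k)))
    for r in np.linspace(.15,.195,4):
        for y in(-.045,.045): pts.append((.08-r*np.cos(th)-.005,y,.0775+r*np.sin(th)))
    F=np.array(pts)
    W=[]
    for x in np.linspace(-.07,.09,17):
        for y in(-.09,-.083,-.076,.076,.083,.09): W.append((x,y,.075))
    W=np.array(W)
    return Ru.apply(F)+O,Ru.apply(W)+O
F,W=obst()
def clear(p,R):
    def d(X,ymax):
        L=R.inv().apply(X-p) # tool coords
        dx=L[:,0]+.066; dy=np.abs(L[:,1])-.0965; dz=np.abs(L[:,2])-.039
        D=np.c_[dx,dy,dz];out=np.linalg.norm(np.maximum(D,0),axis=1);ins=np.minimum(D.max(1),0)
        return (out+ins).min()
    return d(F,0),d(W,0)
def pose(t,psi,phi,dx,k):
    u=Ro.from_euler("z",7.8,degrees=True).apply([1,0,0])
    R=Ro.from_rotvec(np.radians(phi)*u)*down(97.8+psi,t)
    a=R.as_matrix()[:,0]
    return C+dx*u+k*a,R
E
python3 - <<'E'
from srch import *
import itertools
res=[]
for t,psi,phi,dx,k in itertools.product((16,18,20,22,25,28),(-10,-5,0,5,10),(-8,-4,0,4,8),(-.02,-.01,0),(.008,.012)):
    p,R=pose(t,psi,phi,dx,k)
    cf,cw=clear(p,R)
    if min(cf,cw)<.002: continue
    for q in sol(p,R):
        if viol(q)[[0,1,2,3,4]].max()>0: continue
        q6=[x for x in (q[5],q[5]+180,q[5]-180) if abs(x)<170]
        m=np.minimum(q-L0,H0-q)[:5].min()
        res.append((t,psi,phi,dx,k,round(cf*1000,1),round(cw*1000,1),q.round(0).tolist(),round(m,1)))
print(len(res))
for r in sorted(res,key=lambda r:abs(r[1])/5+abs(r[2])/4-r[5]*.1-min(r[6],6)*.1)[:25]:print(r)
E
```

```text
58
(18, 0, 0, -0.02, 0.008, np.float64(7.2), np.float64(18.2), [31.0, 17.0, -51.0, 53.0, -9.0, -164.0], np.float64(7.0))
(18, 0, 0, -0.02, 0.012, np.float64(7.2), np.float64(14.3), [28.0, 17.0, -53.0, 60.0, -7.0, -169.0], np.float64(5.7))
(18, 0, 4, -0.02, 0.008, np.float64(6.4), np.float64(11.8), [35.0, 17.0, -45.0, 26.0, -11.0, -142.0], np.float64(10.8))
(18, 0, 4, -0.02, 0.012, np.float64(6.4), np.float64(7.9), [34.0, 18.0, -46.0, 28.0, -10.0, -144.0], np.float64(9.7))
(18, 0, -4, -0.02, 0.008, np.float64(6.0), np.float64(12.2), [30.0, 17.0, -52.0, 63.0, -12.0, -172.0], np.float64(5.9))
(18, 0, -4, -0.02, 0.012, np.float64(6.0), np.float64(8.3), [28.0, 17.0, -53.0, 67.0, -11.0, -175.0], np.float64(5.4))
(18, -5, 0, -0.02, 0.008, np.float64(4.0), np.float64(18.6), [30.0, 17.0, -52.0, 57.0, -10.0, -173.0], np.float64(6.4))
(18, -5, 0, -0.02, 0.012, np.float64(4.0), np.float64(14.7), [28.0, 17.0, -53.0, 63.0, -9.0, -177.0], np.float64(5.6))
(18, 5, 0, -0.02, 0.008, np.float64(3.3), np.float64(18.5), [33.0, 17.0, -49.0, 41.0, -9.0, -150.0], np.float64(9.2))
(18, 5, 0, -0.02, 0.012, np
[... 1177 characters left out ...]
0.02, 0.012, np.float64(5.9), np.float64(9.0), [30.0, 17.0, -53.0, 67.0, -13.0, 179.0], np.float64(5.6))
(18, 5, 4, -0.02, 0.008, np.float64(5.3), np.float64(12.4), [35.0, 17.0, -42.0, 15.0, -13.0, -128.0], np.float64(12.7))
(18, 5, 4, -0.02, 0.012, np.float64(5.3), np.float64(8.4), [35.0, 18.0, -42.0, 16.0, -12.0, -128.0], np.float64(11.9))
(18, 0, 8, -0.02, 0.008, np.float64(5.1), np.float64(5.7), [34.0, 18.0, -38.0, 4.0, -15.0, -122.0], np.float64(14.9))
(18, 0, -8, -0.02, 0.008, np.float64(4.6), np.float64(6.5), [32.0, 17.0, -52.0, 65.0, -16.0, -175.0], np.float64(6.1))
(20, -5, -8, -0.02, 0.008, np.float64(14.1), np.float64(5.4), [27.0, 17.0, -55.0, 82.0, -15.0, 167.0], np.float64(3.6))
```

```bash
python3 - <<'E'
from srch import *
import itertools
res=[]
for t,psi,phi,dx,k in itertools.product((18,19,20,21,22,23),(0,2,4),(3,4,5,6,7,8),(-.016,-.013,-.010,-.006),(.009,)):
    p,R=pose(t,psi,phi,dx,k)
    cf,cw=clear(p,R)
    if min(cf,cw)<.003: continue
    for q in sol(p,R):
        if viol(q).max()>0: continue
        m=np.minimum(q-L0,H0-q).min()
        if m<3: continue
        res.append((t,psi,phi,dx,round(cf*1000,1),round(cw*1000,1),q.round(0).tolist(),round(m,1)))
print(len(res))
for r in sorted(res,key=lambda r:-min(r[4],r[5],8)+abs(r[1])*.7+abs(r[3])*400)[:25]:print(r)
E
```

```text
56
(20, 0, 7, -0.013, np.float64(5.1), np.float64(5.9), [34.0, 17.0, -45.0, 23.0, -7.0, -140.0], np.float64(6.5))
(21, 2, 8, -0.006, np.float64(3.6), np.float64(3.8), [34.0, 18.0, -42.0, 12.0, -8.0, -127.0], np.float64(7.7))
(20, 2, 6, -0.013, np.float64(7.6), np.float64(6.3), [33.0, 17.0, -47.0, 28.0, -5.0, -142.0], np.float64(5.3))
(20, 2, 6, -0.01, np.float64(4.7), np.float64(5.7), [33.0, 18.0, -46.0, 25.0, -6.0, -139.0], np.float64(6.4))
(19, 2, 6, -0.016, np.float64(7.1), np.float64(7.9), [35.0, 18.0, -42.0, 15.0, -11.0, -130.0], np.float64(10.5))
(20, 0, 8, -0.013, np.float64(4.7), np.float64(4.4), [34.0, 18.0, -42.0, 13.0, -9.0, -130.0], np.float64(9.2))
(19, 0, 5, -0.016, np.float64(5.5), np.float64(8.5), [33.0, 17.0, -47.0, 31.0, -7.0, -146.0], np.float64(7.3))
(19, 2, 5, -0.016, np.float64(6.8), np.float64(9.4), [34.0, 17.0, -45.0, 23.0, -9.0, -137.0], np.float64(8.8))
(20, 2, 7, -0.01, np.float64(4.5), np.float64(4.2), [34.0, 18.0, -42.0, 14.0, -9.0, -129.0], np.float64(9.1))
(19, 0, 6, -0.016, np.float64(5.2), np.float64(7.0), [34.0, 17.0, -44.0, 21.0, -9.0, -137.0], np.f
[... 985 characters left out ...]
12.0, -125.0], np.float64(12.3))
(19, 2, 6, -0.013, np.float64(4.2), np.float64(7.0), [35.0, 18.0, -42.0, 15.0, -11.0, -130.0], np.float64(10.9))
(20, 4, 7, -0.01, np.float64(4.3), np.float64(5.4), [34.0, 18.0, -40.0, 8.0, -11.0, -121.0], np.float64(10.6))
(19, 2, 7, -0.013, np.float64(4.1), np.float64(5.5), [34.0, 18.0, -40.0, 9.0, -12.0, -124.0], np.float64(12.2))
(20, 4, 8, -0.01, np.float64(4.6), np.float64(4.2), [34.0, 18.0, -38.0, 3.0, -12.0, -116.0], np.float64(12.2))
(21, 4, 7, -0.01, np.float64(7.6), np.float64(4.2), [34.0, 18.0, -44.0, 16.0, -6.0, -129.0], np.float64(6.4))
(19, 2, 5, -0.013, np.float64(3.9), np.float64(8.5), [34.0, 18.0, -44.0, 22.0, -9.0, -136.0], np.float64(9.3))
```

```bash
python3 - <<'E'
from srch import *
for prm in [(20,2,6,-.013,.009),(19,2,5.5,-.014,.009)]:
    p,R=pose(*prm);a=R.as_matrix()[:,0]
    print(prm,"TCP",p.round(4),"a",a.round(4),"euler",R.as_euler("xyz",degrees=True).round(2),"minfinger z",)
    for b in(0,.025,.05,.1,.15,.2):
        for q in sol(p-b*a,R):
            if viol(q)[:5].max()==0: print(b,q.round(1),np.array(clear(p-b*a,R)).round(4))
    Q=Ro.from_euler("z",-8.3,degrees=True);off=p-C
    for z in(.055,.1,.15):
        ps=np.array([.593,-.1943,z])+Q.apply(off)
        for q in sol(ps,Q*R):
            if viol(q)[:5].max()==0: print("stand",z,ps.round(4),q.round(1))
    # mid transit
    ps=np.array([.5,-.0,.22]);print("mid",[q.round(1) for q in sol(ps,Q*R) if viol(q)[:5].max()==0])
E
```

```text
(20, 2, 6, -0.013, 0.009) TCP [0.6018 0.1669 0.0416] a [ 0.3237  0.1555 -0.9333] euler [16.91 68.95 25.65] minfinger z
0 [  30.7   17.   -49.7   37.8   -2.9 -149.4] [0.0076 0.0063]
0 [  32.8   17.3  -47.1   28.4   -5.4 -141.9] [0.0076 0.0063]
0.025 [  34.9   14.7  -42.8   16.   -12.1 -131.2] [0.0076 0.0292]
0.05 [  35.5   11.9  -41.3   12.5  -16.4 -128.1] [0.0076 0.0536]
0.1 [  36.2    6.5  -38.9    9.2  -24.1 -125.2] [0.0076 0.1032]
0.15 [  36.8    1.4  -36.6    7.6  -31.5 -123.8] [0.0161 0.1531]
0.2 [  37.4   -3.2  -34.     6.7  -38.7 -123.1] [0.0631 0.203 ]
stand 0.055 [ 0.5831 -0.1932  0.0466] [ -6.4  18.4 -26.4 -18.6 -27.  -67.9]
stand 0.1 [ 0.5831 -0.1932  0.0916] [ -6.1  14.6 -25.1 -15.7 -31.8 -71.5]
stand 0.15 [ 0.5831 -0.1932  0.1416] [ -5.8  10.9 -22.9 -13.4 -37.5 -74.4]
mid [array([  24.6,   -8.4,  -38.6,    4.1,  -39. , -116.9])]
(19, 2, 5.5, -0.014, 0.009) TCP [0.6007 0.1667 0.0415] a [ 0.3085  0.1451 -0.9401] euler [16.32 70.06 25.2 ] minfinger z
0 [  34.5   17.7  -43.    18.3  -10.1 -133.1] [0.005 0.008]
0.025 [  35.2   14.9  -41.1   13.5  -14.7 -128.9] [0.005  0.0311]
0.05 [  35.6   12.2  -39.8   11.1  -18.7 -126.7] [0.005  0.0555]
0.1 [  36.3    6.9  -37.7    8.6  -26.1 -124.4] [0.005  0.1052]
0.15 [  36.8    2.   -35.3    7.2  -33.3 -123.3] [0.0143 0.155 ]
0.2 [  37.4   -2.5  -32.7    6.4  -40.4 -122.6] [0.0624 0.205 ]
stand 0.055 [ 0.5819 -0.1933  0.0465] [ -5.7  18.5 -26.7 -16.6 -27.3 -70.1]
stand 0.1 [ 0.5819 -0.1933  0.0915] [ -5.5  14.7 -25.3 -14.1 -32.3 -73.2]
stand 0.15 [ 0.5819 -0.1933  0.1415] [ -5.3  11.1 -22.9 -12.  -38.1 -75.8]
mid [array([  24.7,   -7.9,  -37.8,    4.1,  -40.4, -116.7])]
```

```bash
python3 -m crank '[{"linear":[-0.36,-0.05,0.75],"rot":[0,0,0],"hand":0.7},{"linear":[-0.36,-0.05,0.75],"rot":[0,0,0],"hand":0.7},{"linear":[0,0,0],"rot":[0,0,0],"hand":0.7}]'; python3 - <<'E'
from h import *
plan([.5376,.1377,.2276],Ro.from_euler("xyz",[16.32,70.06,25.2],degrees=True))
E
```

```text
clock: 11.38
tool_pos: [0.5451, 0.1585, 0.2256]
orientation: [0.8, 62.5, 8.5]
force: [0.4, 1.4, 0.4]
opening: 0.0615
t 11.375 tcp [0.5451 0.1585 0.2256] F [0.4 1.4 0.4] open 0.0615
lin total (60mm) [-0.125 -0.347  0.033] rot total(5deg) [0.76 1.8  0.5 ] joints [  43.3   -4.8  -47.8   34.1  -28.1 -153.4]
```

```bash
python3 -m crank '[{"linear":[-0.13,-0.17,0.03],"rot":[0.38,0.9,0.25],"hand":0.7},{"linear":[0,-0.17,0],"rot":[0.38,0.9,0.25],"hand":0.7},{"linear":[0,0,0],"rot":[0,0,0],"hand":0.7}]'; python3 - <<'E'
from h import *
R=Ro.from_euler("xyz",[16.32,70.06,25.2],degrees=True)
plan([.5376,.1377,.2276],R)
plan([.5993,.1667,.0396],R)
E
```

```text
clock: 11.75
tool_pos: [0.533, 0.1419, 0.2297]
orientation: [18.1, 69.9, 27.0]
force: [-0.3, -0.3, 0.1]
opening: 0.0612
t 11.75 tcp [0.533  0.1419 0.2297] F [-0.3 -0.3  0.1] open 0.0612
lin total (60mm) [ 0.077 -0.07  -0.035] rot total(5deg) [-0.12 -0.03 -0.01] joints [  37.9   -2.9  -32.9    5.8  -40.5 -122.8]
t 11.75 tcp [0.533  0.1419 0.2297] F [-0.3 -0.3  0.1] open 0.0612
lin total (60mm) [ 1.106  0.413 -3.169] rot total(5deg) [-0.12 -0.03 -0.01] joints [  37.9   -2.9  -32.9    5.8  -40.5 -122.8]
```

```bash
python3 -m crank '[{"linear":[0.08,-0.07,-0.03],"rot":[-0.12,0,0],"hand":0.7},{"linear":[0.12,0.056,-0.365],"rot":[0,0,0],"hand":0.7},{"linear":[0.12,0.056,-0.365],"rot":[0,0,0],"hand":0.7},{"linear":[0.12,0.056,-0.365],"rot":[0,0,0],"hand":0.7},{"linear":[0.12,0.056,-0.365],"rot":[0,0,0],"hand":0.7},{"linear":[0.12,0.056,-0.365],"rot":[0,0,0],"hand":0.7},{"linear":[0.12,0.056,-0.365],"rot":[0,0,0],"hand":0.7},{"linear":[0,0,0],"rot":[0,0,0],"hand":0.7}]'; python3 - <<'E'
from h import *
from plant import eyes
R=Ro.from_euler("xyz",[16.32,70.06,25.2],degrees=True)
plan([.5993,.1667,.0396],R)
o,p,R=cur()
s=eyes.snapshot("wrist");cv2.imwrite("pics/w6.png",s["image"][:,:,::-1]);np.savez("w6.npz",p=p,R=R.as_matrix(),**s)
s=eyes.snapshot("side")["image"][:,:,::-1];cv2.imwrite("pics/s6.png",cv2.resize(s[130:310,170:390],None,fx=3.3,fy=3.3,interpolation=cv2.INTER_CUBIC))
E
```

```text
clock: 12.75
tool_pos: [0.5762, 0.157, 0.0892]
orientation: [15.2, 70.5, 24.0]
force: [-0.2, -0.1, 1.0]
opening: 0.0614
t 12.75 tcp [0.5762 0.157  0.0892] F [-0.2 -0.1  1. ] open 0.0614
lin total (60mm) [ 0.385  0.162 -0.826] rot total(5deg) [ 0.1  -0.04  0.03] joints [  36.2   11.4  -41.2   12.8  -18.6 -128.9]
```

View pics/w6.png

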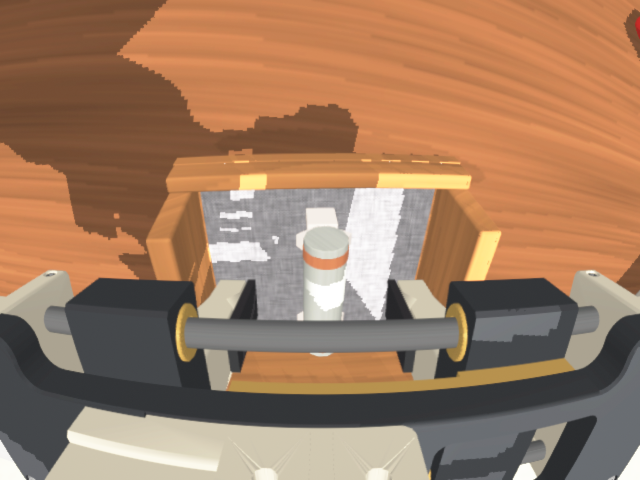

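View pics/s6.png

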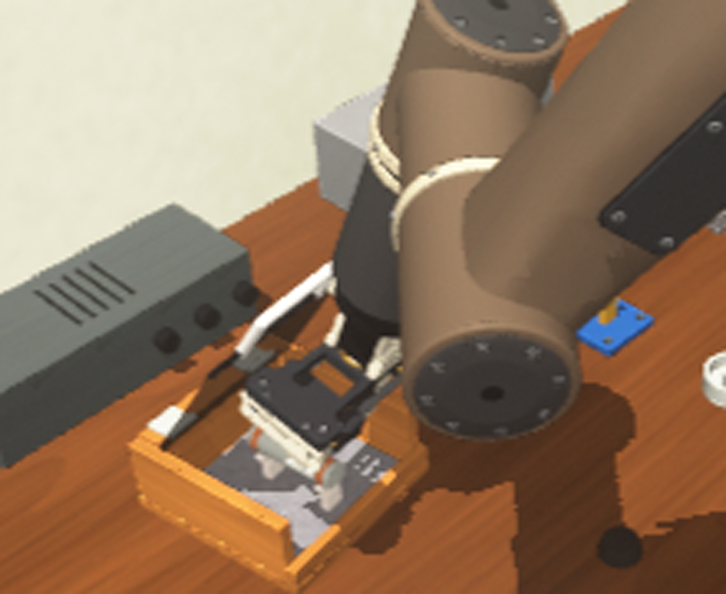

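```bash
python3 -m crank '[{"linear":[0.12,0.05,-0.28],"rot":[0.1,0,0],"hand":0.7},{"linear":[0.12,0.05,-0.28],"rot":[0,0,0],"hand":0.7},{"linear":[0,0,0],"rot":[0,0,0],"hand":0.7}]'; python3 - <<'E'
from h import *
R=Ro.from_euler("xyz",[16.32,70.06,25.2],degrees=True)
plan([.5993,.1667,.0396],R)
E
```

```text
clock: 13.22
tool_pos: [0.5926, 0.165, 0.0616]
orientation: [16.8, 69.7, 25.5]
force: [0.0, 0.5, -0.3]
opening: 0.0612
t 13.225 tcp [0.5926 0.165  0.0616] F [ 0.   0.5 -0.3] open 0.0612
lin total (60mm) [ 0.112  0.028 -0.367] rot total(5deg) [-0.06  0.05  0.02] joints [  35.3   15.2  -42.1   15.   -13.1 -130.5]
```

```bash
python3 -m crank '[{"linear":[0.06,0.015,-0.2],"rot":[-0.06,0.05,0],"hand":0.7},{"linear":[0.05,0.015,-0.16],"rot":[0,0,0],"hand":0.7},{"linear":[0,0,0],"rot":[0,0,0],"hand":0.7}]'; python3 - <<'E'
from h import *
from plant import eyes
R=Ro.from_euler("xyz",[16.32,70.06,25.2],degrees=True)
plan([.5993,.1667,.0396],R)
o,p,R=cur()
s=eyes.snapshot("wrist");cv2.imwrite("pics/w7.png",s["image"][:,:,::-1]);np.savez("w7.npz",p=p,R=R.as_matrix(),**s)
E
```

```text
clock: 13.6
tool_pos: [0.5993, 0.167, 0.0443]
orientation: [16.2, 69.8, 25.0]
force: [-2.5, -0.8, 0.2]
opening: 0.0615
t 13.6 tcp [0.5993 0.167  0.0443] F [-2.5 -0.8  0.2] open 0.0615
lin total (60mm) [-0.001 -0.006 -0.078] rot total(5deg) [-0.01  0.05  0.02] joints [  34.5   17.3  -43.9   20.1   -9.5 -135. ]
```

View pics/w7.png

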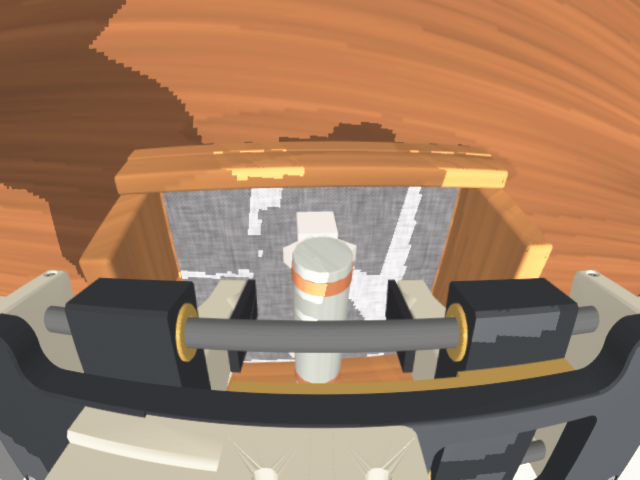

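```bash
python3 -m crank '[{"linear":[-0.04,-0.005,-0.09],"rot":[0,0.05,0],"hand":0.7},{"linear":[0,0,0],"rot":[0,0,0],"hand":0.7}]'; python3 - <<'E'
from srch import *
from h import cur
o,p,R=cur();print(p,o["force"],clear(p,R),o["joint_pos"].round(1))
E
```

```text
clock: 13.9
tool_pos: [0.5978, 0.1676, 0.0413]
orientation: [16.6, 69.8, 25.4]
force: [-0.4, -0.1, 0.2]
opening: 0.0615
[0.59780681 0.16755026 0.04125491] [-0.37884688 -0.11990146  0.2023356 ] (np.float64(0.00851576363339665), np.float64(0.007776224572643341)) [  34.4   17.4  -44.4   20.8   -8.8 -135.7]
```

```bash
python3 -m crank '[{"linear":[0,0,0],"rot":[0,0,0],"hand":0.4},{"linear":[0,0,0],"rot":[0,0,0],"hand":0.3},{"linear":[0,0,0],"rot":[0,0,0],"hand":0.2},{"linear":[0,0,0],"rot":[0,0,0],"hand":0},{"linear":[0,0,0],"rot":[0,0,0],"hand":0},{"linear":[0,0,0],"rot":[0,0,0],"hand":0}]';  python3 - <<'E'
from h import *
from plant import eyes
o,p,R=cur();print(p,o["orientation"],o["force"],o["moment"])
s=eyes.snapshot("wrist");cv2.imwrite("pics/w8.png",s["image"][:,:,::-1]);np.savez("w8.npz",p=p,R=R.as_matrix(),**s)
E
```

```text
clock: 14.65
tool_pos: [0.5983, 0.167, 0.0421]
orientation: [16.6, 69.8, 25.3]
force: [-0.6, 0.3, -0.4]
opening: 0.0243
[0.5983171  0.16703989 0.04210778] [16.57007316 69.79308533 25.26881213] [-0.59485446  0.2944543  -0.44029988] [-0.60618847  1.00532052 -0.07316192]
```

View pics/w8.png

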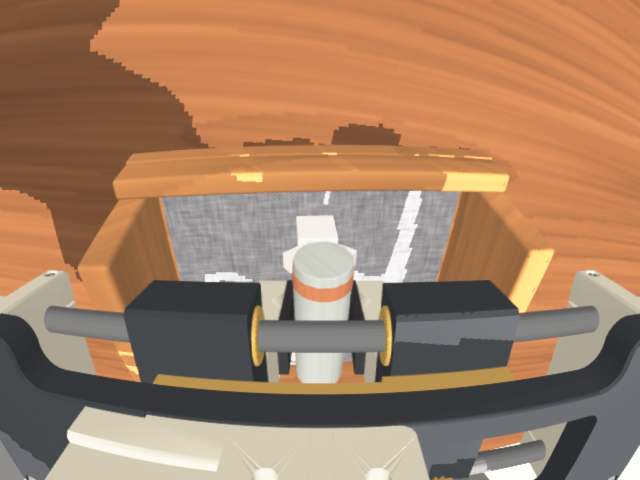

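```bash
python3 -m crank '[{"linear":[-0.04,-0.01,0.1],"rot":[0,0,0],"hand":0},{"linear":[-0.06,-0.02,0.18],"rot":[0,0,0],"hand":0},{"linear":[-0.09,-0.03,0.24],"rot":[0,0,0],"hand":0},{"linear":[0,0,0],"rot":[0,0,0],"hand":0}]';  python3 - <<'E'
from h import *
from plant import eyes
o,p,R=cur();print(p,o["orientation"],o["force"],o["moment"],o["opening"])
s=eyes.snapshot("wrist");cv2.imwrite("pics/w9.png",s["image"][:,:,::-1]);np.savez("w9.npz",p=p,R=R.as_matrix(),**s)
E
```

```text
clock: 15.2
tool_pos: [0.5843, 0.1631, 0.0726]
orientation: [16.6, 70.1, 25.4]
force: [0.5, -0.5, -2.3]
opening: 0.0242
[0.58433666 0.16312156 0.07259771] [16.64399761 70.05045377 25.3850239 ] [ 0.48075118 -0.46896111 -2.27796489] [-0.55240532  1.29208515  0.05435661] 0.024247224803707765
```

View pics/w9.png

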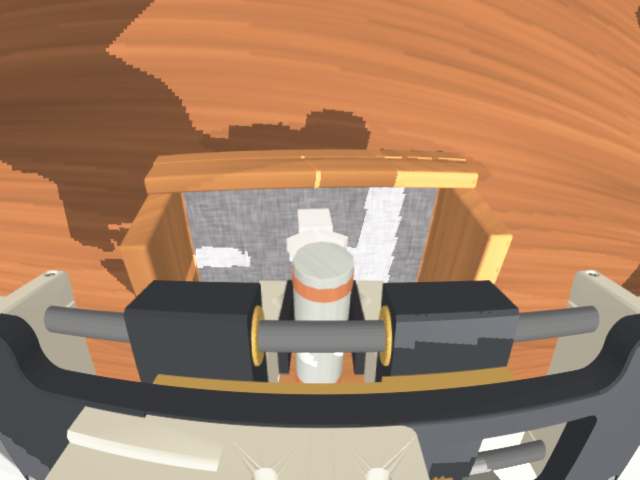

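```bash
python3 -m crank '[{"linear":[-0.13,-0.05,0.37],"rot":[0,0,0],"hand":0},{"linear":[-0.13,-0.05,0.37],"rot":[0,0,0],"hand":0},{"linear":[-0.13,-0.05,0.37],"rot":[0,0,0],"hand":0},{"linear":[-0.2,-0.05,0.37],"rot":[0,0,0],"hand":0},{"linear":[-0.2,-0.1,0.3],"rot":[0,0,0],"hand":0},{"linear":[-0.2,-0.4,0.1],"rot":[0,0,-0.1],"hand":0},{"linear":[0,-0.6,0],"rot":[0,0,-0.2],"hand":0},{"linear":[0,-0.6,0],"rot":[0,0,-0.2],"hand":0},{"linear":[0,-0.6,0],"rot":[0,0,-0.2],"hand":0},{"linear":[0,-0.6,0],"rot":[0,0,-0.2],"hand":0},{"linear":[0,-0.6,0],"rot":[0,0,-0.2],"hand":0},{"linear":[0.2,-0.6,0],"rot":[0,0,-0.2],"hand":0},{"linear":[0.3,-0.4,0],"rot":[0,0,-0.2],"hand":0},{"linear":[0,0,0],"rot":[0,0,0],"hand":0}]';  python3 - <<'E'
from h import *
from plant import eyes
pg=np.array([.5983,.1670,.0421]);Rg=Ro.from_euler("xyz",[16.57,69.79,25.27],degrees=True)
C=np.array([.6118,.1675,.05])
off=pg-C;Q=Ro.from_euler("z",-8.3,degrees=True)
t=np.array([.593,-.1943,.055])+Q.apply(off);print("target TCP",t)
plan(t,Q*Rg)
o,p,R=cur();print(o["orientation"],R.apply(Rg.inv().apply(C-pg))+p)
s=eyes.snapshot("wrist");cv2.imwrite("pics/w10.png",s["image"][:,:,::-1]);np.savez("w10.npz",p=p,R=R.as_matrix(),**s)
s=eyes.snapshot("top");np.savez("top2.npz",**s);cv2.imwrite("pics/t10.png",cv2.resize(s["image"][130:280,180:430,::-1],None,fx=3.2,fy=3.2,interpolation=cv2.INTER_CUBIC))
E
```

```text
clock: 17.0
tool_pos: [0.5478, -0.1288, 0.1756]
orientation: [16.7, 71.1, 17.7]
force: [-0.7, -0.5, -3.4]
opening: 0.0245
target TCP [ 0.57956922 -0.19284595  0.0471    ]
t 17.0 tcp [ 0.5478 -0.1288  0.1756] F [-0.7 -0.5 -3.4] open 0.0245
lin total (60mm) [ 0.529 -1.068 -2.142] rot total(5deg) [ 0.07 -0.24 -0.13] joints [  3.2   3.8 -28.1  -7.3 -39.9 -87.3]
[16.68197057 71.06082167 17.74780917] [ 0.56143979 -0.13003336  0.18326872]
```

View pics/w10.png

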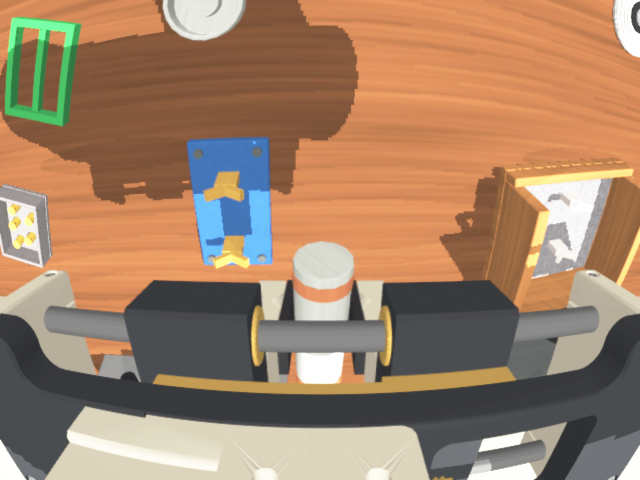

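View pics/t10.png

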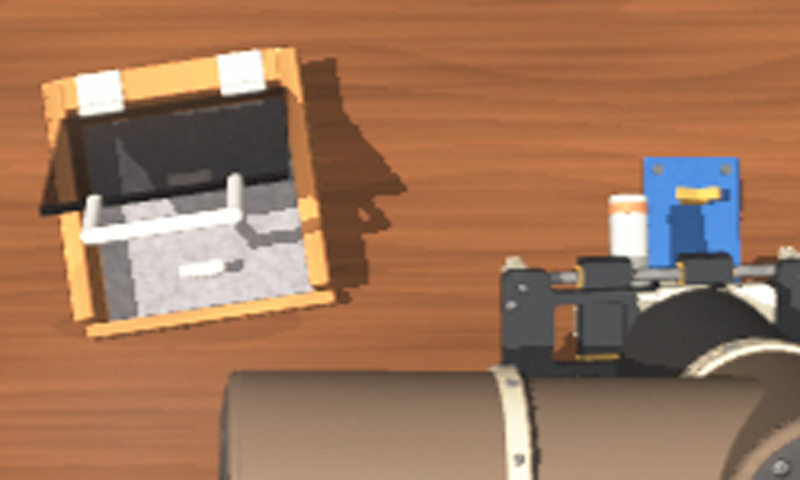

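```bash
python3 - <<'E'
from h import *
s=ld("w10.npz")
cv2.imwrite("pics/w10z.png",cv2.resize(s["image"][130:290,170:370,::-1],None,fx=3.7,fy=3.7,interpolation=cv2.INTER_CUBIC))
E
```

```text
(no output)
```

View pics/w10z.png

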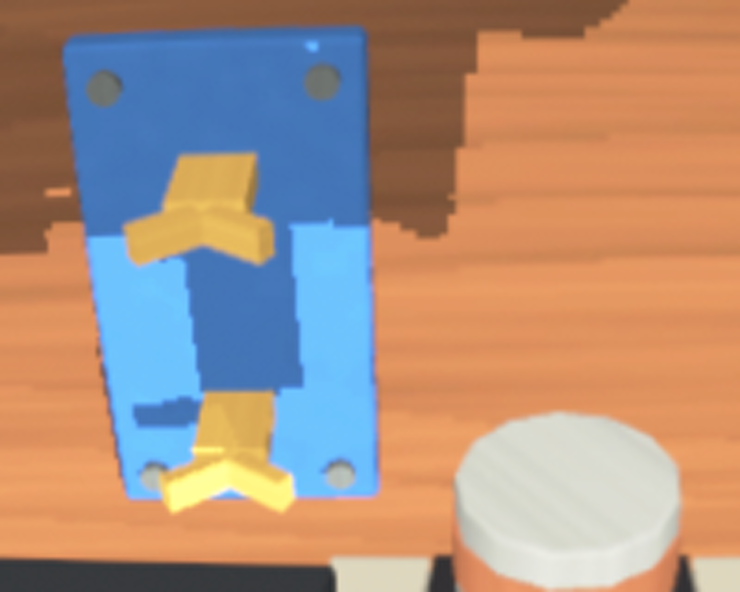

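```bash
cat >> h.py <<'E'
def wpix(s,p):
    q=s["R"].T@(np.asarray(p)-s["p"]);H=s["hand_eye"];c=H[:3,:3].T@(q-H[:3,3]);x,y,z=c[0],-c[1],-c[2]
    r=np.hypot(x,y);th=np.arctan2(r,z);K=s["K"];return np.array([K[0,2]+K[0,0]*th*x/r,K[1,2]+K[1,1]*th*y/r])
E
python3 - <<'E'
from h import *
s=ld("w10.npz")
f=lambda u,v,z:wonz(s,170+(u-1.3)/3.7,130+(v-1.3)/3.7,z)
Sc=[f(*q,.0105) for q in[(105,88),(322,82),(340,474),(154,475)]]
for x in Sc:print(x.round(4))
c=np.mean(Sc,0);d=(Sc[2]+Sc[3]-Sc[0]-Sc[1])/2;print("centre",c,"yaw",np.degrees(np.arctan2(d[1],d[0])),np.linalg.norm(d))
e=(Sc[0]+Sc[3]-Sc[1]-Sc[2])/2;print("cross yaw",np.degrees(np.arctan2(e[1],e[0]))+90,np.linalg.norm(e))
Cn=[f(*q,.01) for q in[(366,30),(378,497),(130,500),(66,40)]]
for x in Cn:print("corner",x.round(4))
print("plate c",np.mean(Cn,0))
# mandrel
pg=np.array([.5983,.1670,.0421]);Rg=Ro.from_euler("xyz",[16.57,69.79,25.27],degrees=True);C=np.array([.6118,.1675,.05])
R=Ro.from_matrix(s["R"]);cm=R.apply(Rg.inv().apply(C-pg))+s["p"];um=R.apply(Rg.inv().apply([np.cos(np.radians(7.8)),np.sin(np.radians(7.8)),0]))
g=lambda p:(wpix(s,p)-[170,130])*3.7+1.3
print("mandrel c",cm,"u",um,"pred end face centre px",g(cm-.045*um),"top rim",g(cm-.045*um+np.array([0,0,.0125])),"far top",g(cm+.045*um+np.array([0,0,.0125])))
E
```

```text
[ 0.5388 -0.2179  0.0105]
[ 0.5396 -0.168   0.0105]
[ 0.6499 -0.1695  0.0105]
[ 0.6488 -0.2198  0.0105]
centre [ 0.59426093 -0.19382207  0.0105    ] yaw -0.875137393849472 0.11014273833431822
cross yaw -1.0473726833304227 0.050155639318200725
corner [ 0.5276 -0.1578  0.01  ]
corner [ 0.6584 -0.1597  0.01  ]
corner [ 0.6576 -0.228   0.01  ]
corner [ 0.5268 -0.2259  0.01  ]
plate c [ 0.59259174 -0.19285742  0.01      ]
mandrel c [ 0.56143979 -0.13003336  0.18326872] u [ 0.99976782  0.00294196 -0.02134619] pred end face centre px [570.64388618 464.82014566] top rim [582.92883472 539.89017905] far top [556.16270765 991.09950232]
```

```bash
python3 - <<'E'
from h import *
C=np.array([.6118,.1675,.05]);u=np.array([np.cos(np.radians(7.8)),np.sin(np.radians(7.8)),0])
for n in("w8","w10"):
    s=ld(n+".npz")
    cv2.imwrite(f"pics/{n}f.png",cv2.resize(s["image"][235:320,270:380,::-1],None,fx=6,fy=6,interpolation=cv2.INTER_CUBIC))
s=ld("w8.npz")
for c in(C,C+.002*u,C-.002*u):print((wpix(s,c-.045*u)-[270,235])*6+2.5)
s=ld("w7.npz");print(wpix(s,C-.045*u))
# depth check
for n in("w5","w8","w10"):
    s=ld(n+".npz");print(n,s["depth"][262,323] if n!="w5" else s["depth"][167,322])
E
python3 - <<'E'
import cv2,numpy as np
a=cv2.imread("pics/w8f.png");b=cv2.imread("pics/w10f.png");cv2.imwrite("pics/cmp.png",np.vstack([a,b])[:, :][:, :].copy() if False else cv2.resize(np.hstack([a,b]),None,fx=.6,fy=.6))
E
```

```text
[326.64334305 124.91239632]
[325.54167849 148.32115179]
[327.761958   101.10773332]
[323.92643486 250.03410469]
w5 0.31625473
w8 0.14669392
w10 0.14651312
```

View pics/cmp.png

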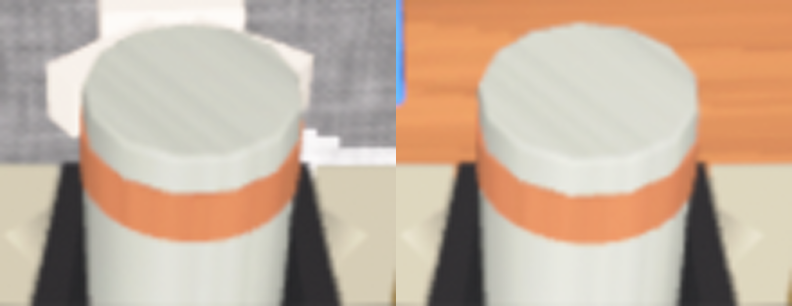

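```bash
cat > tgt.py <<'E'
from h import *
import sys
pg=np.array([.5983,.1670,.0421]);Rg=Ro.from_euler("xyz",[16.57,69.79,25.27],degrees=True)
u=np.array([np.cos(np.radians(7.8)),np.sin(np.radians(7.8)),0]);C=np.array([.6118,.1675,.05])+.001*u
Q=Ro.from_euler("z",-8.75,degrees=True)
def tgt(dz): 
    t=np.array([.594,-.194,.055+dz])+Q.apply(pg-C); plan(t,Q*Rg)
    o,p,R=cur();print("mandrel c",(R.apply(Rg.inv().apply(C-pg))+p).round(4),"u",R.apply(Rg.inv().apply(u)).round(4),"F",np.round(o["force"],1))
if __name__=="__main__":tgt(float(sys.argv[1]))
E
python3 tgt.py .03
```

```text
t 17.1 tcp [ 0.5465 -0.1275  0.1755] F [ 0.2  0.3 -2.4] open 0.0244
lin total (60mm) [ 0.552 -1.082 -1.64 ] rot total(5deg) [ 0.06 -0.26 -0.24] joints [  3.4   3.7 -28.2  -7.3 -39.9 -87.4]
mandrel c [ 0.5611 -0.1287  0.1831] u [ 0.9997  0.0044 -0.0222] F [ 0.2  0.3 -2.4]
```

```bash
python3 -m crank '[{"linear":[0.18,-0.35,-0.1],"rot":[0.06,-0.26,-0.24],"hand":0},{"linear":[0.18,-0.35,-0.2],"rot":[0,0,0],"hand":0},{"linear":[0.18,-0.35,-0.3],"rot":[0,0,0],"hand":0},{"linear":[0,0,-0.4],"rot":[0,0,0],"hand":0},{"linear":[0,0,-0.4],"rot":[0,0,0],"hand":0},{"linear":[0,0,0],"rot":[0,0,0],"hand":0}]'; python3 tgt.py .02
```

```text
clock: 17.85
tool_pos: [0.5771, -0.1871, 0.0882]
orientation: [16.6, 69.8, 16.9]
force: [0.4, 0.2, -1.4]
opening: 0.0243
t 17.85 tcp [ 0.5771 -0.1871  0.0882] F [ 0.4  0.2 -1.4] open 0.0243
lin total (60mm) [ 0.041 -0.089 -0.352] rot total(5deg) [-0.   -0.01 -0.07] joints [ -4.9  14.4 -26.3 -14.3 -31.2 -73.7]
mandrel c [ 0.5915 -0.1886  0.0961] u [ 9.999e-01 -1.040e-02 -7.000e-04] F [ 0.4  0.2 -1.4]
```

```bash
python3 -m crank '[{"linear":[0.04,-0.09,-0.2],"rot":[0,0,-0.07],"hand":0},{"linear":[0,0,-0.16],"rot":[0,0,0],"hand":0},{"linear":[0,0,0],"rot":[0,0,0],"hand":0}]'; python3 tgt.py .0; python3 - <<'E'
from h import *
from plant import eyes
o,p,R=cur()
s=eyes.snapshot("wrist");np.savez("w11.npz",p=p,R=R.as_matrix(),**s);cv2.imwrite("pics/w11.png",cv2.resize(s["image"][140:380,220:440,::-1],None,fx=2.5,fy=2.5,interpolation=cv2.INTER_CUBIC))
s=eyes.snapshot("side")["image"][:,:,::-1];cv2.imwrite("pics/s11.png",cv2.resize(s[170:270,300:440],None,fx=5,fy=5,interpolation=cv2.INTER_CUBIC))
E
```

```text
clock: 18.23
tool_pos: [0.5807, -0.1919, 0.0676]
orientation: [16.4, 69.7, 16.5]
force: [-0.8, -0.9, -2.6]
opening: 0.0242
t 18.225 tcp [ 0.5807 -0.1919  0.0676] F [-0.8 -0.9 -2.6] open 0.0242
lin total (60mm) [-0.019 -0.008 -0.341] rot total(5deg) [ 0.01  0.02 -0.02] joints [ -5.5  16.5 -26.5 -15.5 -29.  -72.1]
mandrel c [ 0.5951 -0.1935  0.0755] u [ 0.9999 -0.0149  0.0021] F [-0.8 -0.9 -2.6]
```

View pics/w11.png

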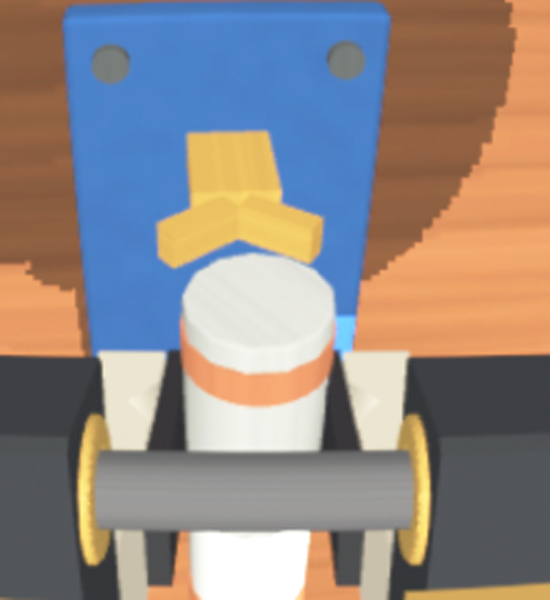

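View pics/s11.png

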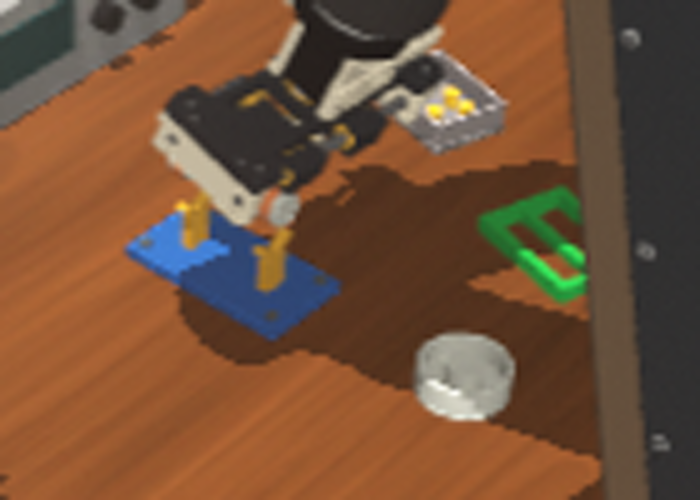

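```bash
python3 - <<'E'
from h import *
s=ld("w11.npz")
f=lambda u,v,z:wonz(s,220+(u-.75)/2.5,140+(v-.75)/2.5,z)
a,b=f(110,63,.0105),f(346,60,.0105);print(a,b,"screw mid -> stand c",(a+b)/2+np.array([.055,-.055*.0166,0]))
m=f(259,300,.0755);print("face centre",m,"-> mandrel c",m+np.array([.045,-.0007,0]))
m=f(259,348,.0755+.0125);print("top rim",m)
print("V near outer tips",f(172,262,.0505),f(312,258,.0505), "front vee bottom",f(238,200,.0397))
E
```

```text
[ 0.53865911 -0.21809794  0.0105    ] [ 0.53951804 -0.16769937  0.0105    ] screw mid -> stand c [ 0.59408858 -0.19381165  0.0105    ]
face centre [ 0.55131162 -0.19298784  0.0755    ] -> mandrel c [ 0.59631162 -0.19368784  0.0755    ]
top rim [ 0.55031206 -0.19429356  0.088     ]
V near outer tips [ 0.56166714 -0.20661337  0.0505    ] [ 0.56219713 -0.18004036  0.0505    ] front vee bottom [ 0.55544891 -0.1933131   0.0397    ]
```

```bash
python3 -m crank '[{"linear":[-0.025,-0.005,-0.1],"rot":[0,0,-0.02],"hand":0},{"linear":[0,0,-0.1],"rot":[0,0,0],"hand":0},{"linear":[0,0,-0.07],"rot":[0,0,0],"hand":0},{"linear":[0,0,0],"rot":[0,0,0],"hand":0}]'; python3 tgt.py .0
```

```text
clock: 18.82
tool_pos: [0.5799, -0.1925, 0.0518]
orientation: [16.2, 69.6, 16.2]
force: [-0.6, 0.9, -2.6]
opening: 0.0246
t 18.825 tcp [ 0.5799 -0.1925  0.0518] F [-0.6  0.9 -2.6] open 0.0246
lin total (60mm) [-0.005  0.001 -0.079] rot total(5deg) [ 0.01  0.05 -0.  ] joints [ -5.6  17.7 -27.1 -16.6 -27.  -70.8]
mandrel c [ 0.5943 -0.194   0.0598] u [ 0.9999 -0.0166  0.0045] F [-0.6  0.9 -2.6]
```

```bash
python3 -m crank '[{"linear":[-0.005,0,-0.05],"rot":[0,0.05,0],"hand":0},{"linear":[0,0,0],"rot":[0,0,0],"hand":0}]'; python3 tgt.py .0;  python3 -m crank '[{"linear":[0,0,-0.03],"rot":[0,0,0],"hand":0},{"linear":[0,0,0],"rot":[0,0,0],"hand":0}]'; python3 tgt.py .0
```

```text
clock: 19.08
tool_pos: [0.5797, -0.1925, 0.0487]
orientation: [16.4, 69.8, 16.4]
force: [0.7, -0.0, -3.1]
opening: 0.0246
t 19.075 tcp [ 0.5797 -0.1925  0.0487] F [ 0.7 -0.  -3.1] open 0.0246
lin total (60mm) [-0.002  0.002 -0.027] rot total(5deg) [ 0.01 -0.   -0.  ] joints [ -5.6  18.1 -27.1 -16.5 -27.  -70.9]
mandrel c [ 0.5941 -0.1941  0.0566] u [ 9.999e-01 -1.650e-02 -1.000e-04] F [ 0.7 -0.  -3.1]
clock: 19.32
tool_pos: [0.5801, -0.1925, 0.0473]
orientation: [16.4, 69.8, 16.3]
force: [-0.2, -0.3, -1.7]
opening: 0.0247
t 19.325 tcp [ 0.5801 -0.1925  0.0473] F [-0.2 -0.3 -1.7] open 0.0247
lin total (60mm) [-0.008  0.001 -0.003] rot total(5deg) [ 0.01  0.01 -0.  ] joints [ -5.6  18.2 -27.1 -16.7 -26.8 -70.7]
mandrel c [ 0.5945 -0.194   0.0552] u [ 9.999e-01 -1.630e-02  7.000e-04] F [-0.2 -0.3 -1.7]
```

```bash
for i in 1; do python3 -m crank '[{"linear":[-0.005,0,-0.02],"rot":[0,0,0],"hand":0},{"linear":[0,0,0],"rot":[0,0,0],"hand":0}]'; done
```

```text
clock: 19.58
tool_pos: [0.5803, -0.1923, 0.0471]
orientation: [16.3, 69.7, 16.3]
force: [-0.1, 0.4, -2.5]
opening: 0.0245
```

```bash
python3 -m crank '[{"linear":[0,0,-0.02],"rot":[0,0,0],"hand":0},{"linear":[0,0,0],"rot":[0,0,0],"hand":0}]'; python3 - <<'E'
from h import *
from plant import eyes
o,p,R=cur()
s=eyes.snapshot("wrist");np.savez("w12.npz",p=p,R=R.as_matrix(),**s);cv2.imwrite("pics/w12.png",cv2.resize(s["image"][140:380,220:440,::-1],None,fx=2.5,fy=2.5,interpolation=cv2.INTER_CUBIC))
E
```

```text
clock: 19.82
tool_pos: [0.5806, -0.1921, 0.0469]
orientation: [16.2, 69.6, 16.2]
force: [-0.7, 0.7, -1.0]
opening: 0.0242
```

View pics/w12.png

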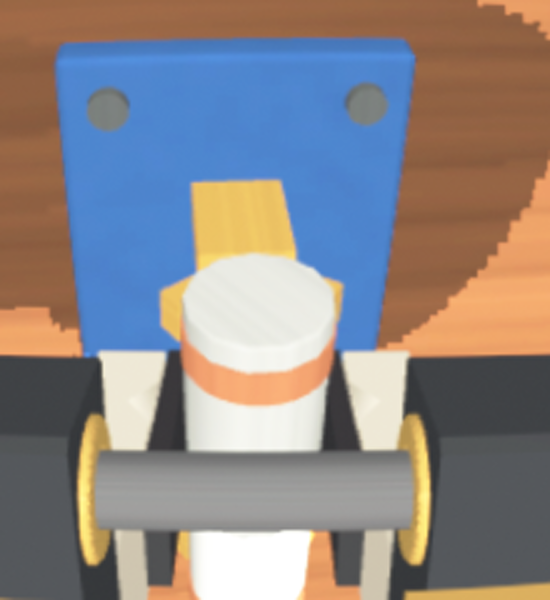

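```bash
python3 - <<'E'
from h import *
s=ld("w12.npz")
f=lambda u,v,z:wonz(s,220+(u-.75)/2.5,140+(v-.75)/2.5,z)
a,b=f(108,108,.0105),f(366,104,.0105);print("stand c",(a+b)/2+np.array([.055,-.055*.0166,0]),a,b)
print("face",f(259,300,.055)+np.array([.045,-.0007,0]),"rim",f(259,348,.0675)+np.array([.045,-.0007,0]))
E
python3 tgt.py 0
python3 -m crank '[{"linear":[-0.02,-0.005,-0.03],"rot":[0,0.03,0],"hand":0}]'; python3 -m crank '[{"linear":[0,0,0],"rot":[0,0,0],"hand":0}]'; python3 tgt.py 0
```

```text
stand c [ 0.59405435 -0.19375515  0.0105    ] [ 0.53861218 -0.21793425  0.0105    ] [ 0.53949652 -0.16775004  0.0105    ]
face [ 0.59601114 -0.19388209  0.055     ] rim [ 0.59497705 -0.19517817  0.0675    ]
t 19.875 tcp [ 0.5806 -0.1921  0.0469] F [-2.8  2.1  3.3] open 0.0245
lin total (60mm) [-0.017 -0.005  0.004] rot total(5deg) [ 0.01  0.04 -0.01] joints [ -5.6  18.2 -27.1 -16.8 -26.6 -70.5]
mandrel c [ 0.595  -0.1937  0.0548] u [ 0.9999 -0.0155  0.0036] F [-2.8  2.1  3.3]
clock: 20.0
tool_pos: [0.5806, -0.1923, 0.0466]
orientation: [16.2, 69.6, 16.2]
force: [-6.8, 7.4, 22.0]
opening: 0.0241
clock: 20.12
tool_pos: [0.5808, -0.1921, 0.047]
orientation: [16.1, 69.6, 16.2]
force: [-0.1, 1.7, -1.8]
opening: 0.024
t 20.125 tcp [ 0.5808 -0.1921  0.047 ] F [-0.1  1.7 -1.8] open 0.024
lin total (60mm) [-0.02  -0.005  0.001] rot total(5deg) [ 0.02  0.05 -0.02] joints [ -5.6  18.2 -27.1 -16.9 -26.6 -70.4]
mandrel c [ 0.5952 -0.1937  0.055 ] u [ 0.9999 -0.0147  0.0043] F [-0.1  1.7 -1.8]
```

```bash
python3 -m crank '[{"linear":[-0.01,-0.005,0.05],"rot":[0,0.05,-0.01],"hand":0},{"linear":[-0.025,0,0.0],"rot":[0,0,0],"hand":0},{"linear":[0,0,0],"rot":[0,0,0],"hand":0}]'; python3 tgt.py 0
```

```text
clock: 20.5
tool_pos: [0.578, -0.1927, 0.0491]
orientation: [16.4, 69.9, 16.4]
force: [0.5, -0.3, -1.5]
opening: 0.0243
t 20.5 tcp [ 0.578  -0.1927  0.0491] F [ 0.5 -0.3 -1.5] open 0.0243
lin total (60mm) [ 0.027  0.005 -0.033] rot total(5deg) [ 0.02 -0.02 -0.01] joints [ -5.6  17.9 -27.2 -16.4 -27.1 -70.9]
mandrel c [ 0.5924 -0.1943  0.057 ] u [ 0.9999 -0.0161 -0.002 ] F [ 0.5 -0.3 -1.5]
```

```bash
python3 -m crank '[{"linear":[0.015,0.003,-0.035],"rot":[0,0,0],"hand":0},{"linear":[0,0,0],"rot":[0,0,0],"hand":0}]'; python3 tgt.py 0;  python3 -m crank '[{"linear":[0,0,-0.015],"rot":[0,0,0],"hand":0}]';python3 tgt.py 0
```

```text
clock: 20.75
tool_pos: [0.579, -0.1924, 0.047]
orientation: [16.5, 69.9, 16.4]
force: [-1.3, 2.3, 0.7]
opening: 0.0243
t 20.75 tcp [ 0.579  -0.1924  0.047 ] F [-1.3  2.3  0.7] open 0.0243
lin total (60mm) [ 0.009 -0.001  0.001] rot total(5deg) [ 0.01 -0.02 -0.01] joints [ -5.6  18.2 -27.2 -16.6 -26.9 -70.8]
mandrel c [ 0.5935 -0.1939  0.0549] u [ 0.9999 -0.016  -0.0018] F [-1.3  2.3  0.7]
clock: 20.88
tool_pos: [0.5793, -0.1922, 0.0467]
orientation: [16.4, 69.9, 16.4]
force: [-6.5, 3.6, 13.3]
opening: 0.0243
t 20.875 tcp [ 0.5793 -0.1922  0.0467] F [-6.5  3.6 13.3] open 0.0243
lin total (60mm) [ 0.004 -0.004  0.006] rot total(5deg) [ 0.01 -0.01 -0.01] joints [ -5.6  18.2 -27.2 -16.6 -26.8 -70.7]
mandrel c [ 0.5938 -0.1938  0.0546] u [ 0.9999 -0.0156 -0.001 ] F [-6.5  3.6 13.3]
```

```bash
python3 -m crank '[{"linear":[0,0,0],"rot":[0,0,0],"hand":0},{"linear":[0,0,0],"rot":[0,0,0],"hand":0.3},{"linear":[0,0,0],"rot":[0,0,0],"hand":0.4},{"linear":[0,0,0],"rot":[0,0,0],"hand":0.55},{"linear":[0,0,0],"rot":[0,0,0],"hand":0.6},{"linear":[0,0,0],"rot":[0,0,0],"hand":0.6}]'; python3 - <<'E'
from h import *
from plant import eyes
o,p,R=cur()
s=eyes.snapshot("wrist");np.savez("w13.npz",p=p,R=R.as_matrix(),**s);cv2.imwrite("pics/w13.png",cv2.resize(s["image"][140:380,200:460,::-1],None,fx=2.5,fy=2.5,interpolation=cv2.INTER_CUBIC))
E
```

```text
clock: 21.62
tool_pos: [0.5805, -0.1927, 0.0471]
orientation: [16.2, 69.8, 16.2]
force: [0.4, -0.6, 0.6]
opening: 0.0522
```

View pics/w13.png

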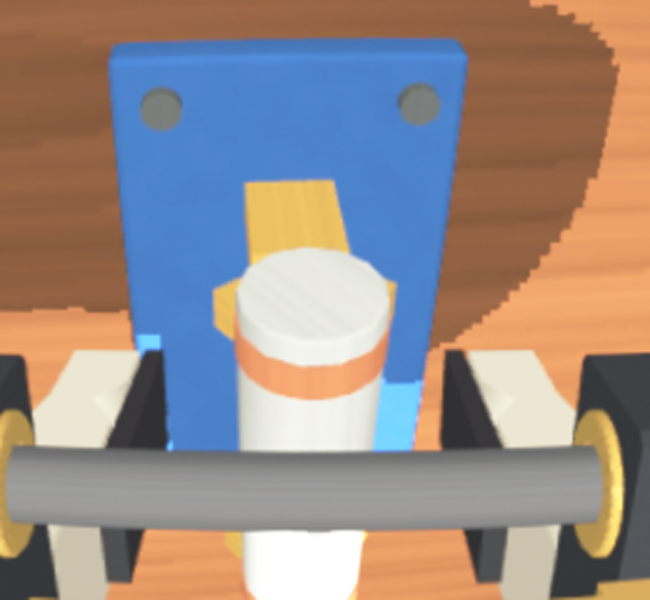

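```bash
python3 -m crank '[{"linear":[-0.07,-0.02,0.2],"rot":[0,0,0],"hand":0.6},{"linear":[-0.11,-0.032,0.31],"rot":[0,0,0],"hand":0.6},{"linear":[-0.16,-0.05,0.47],"rot":[0,0,0],"hand":0.6},{"linear":[-0.2,-0.06,0.6],"rot":[0,0,0],"hand":0.6},{"linear":[-0.5,-0.06,0.6],"rot":[0,0,0],"hand":0.6},{"linear":[-0.6,-0.06,0.3],"rot":[0,0,0],"hand":0.6},{"linear":[-0.3,0,0],"rot":[0,0,0],"hand":0.6},{"linear":[0,0,0],"rot":[0,0,0],"hand":0.6}]'; python3 - <<'E'
from h import *
from plant import eyes
o,p,R=cur()
s=eyes.snapshot("wrist");np.savez("w14.npz",p=p,R=R.as_matrix(),**s);cv2.imwrite("pics/w14.png",s["image"][:,:,::-1])
s=eyes.snapshot("top");np.savez("top3.npz",**s);cv2.imwrite("pics/t14.png",cv2.resize(s["image"][140:290,180:430,::-1],None,fx=3.2,fy=3.2,interpolation=cv2.INTER_CUBIC))
s=eyes.snapshot("side");cv2.imwrite("pics/s14.png",s["image"][:,:,::-1])
E
```

```text
clock: 22.68
tool_pos: [0.4581, -0.2115, 0.2093]
orientation: [15.2, 69.4, 15.2]
force: [-0.1, -0.4, 0.1]
opening: 0.0523
```

View pics/w14.png

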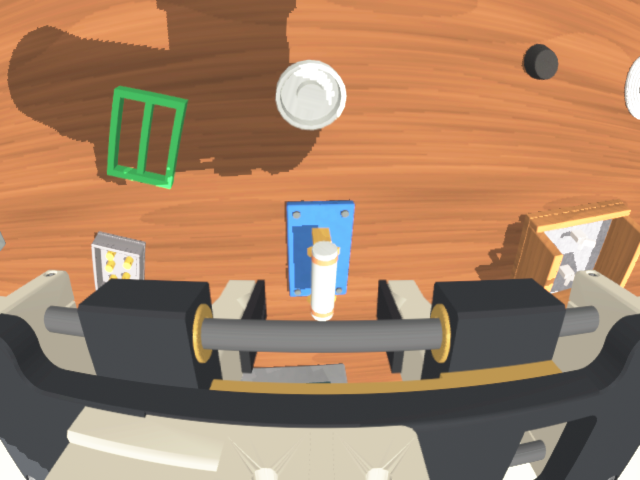

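View pics/t14.png

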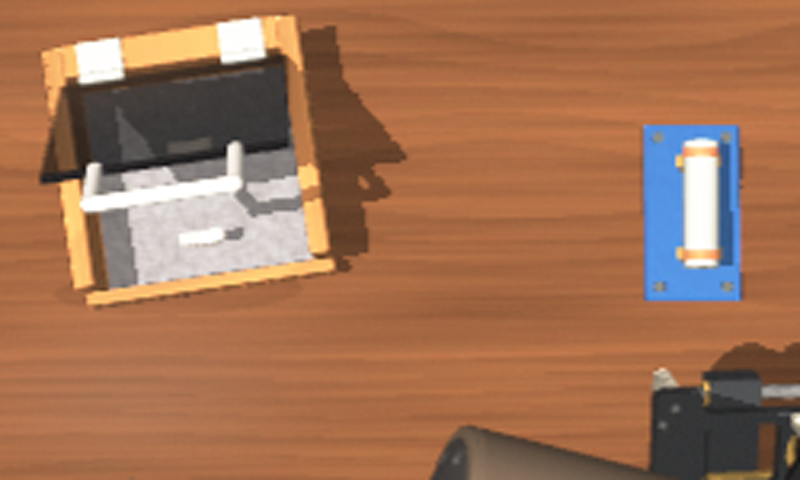

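View pics/s14.png

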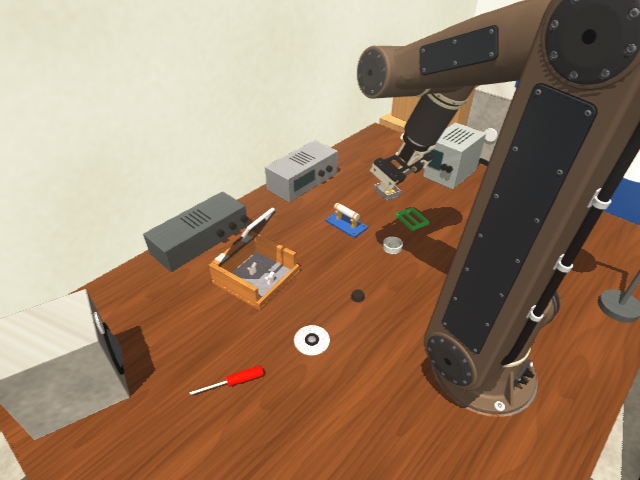

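```bash
python3 - <<'E'
from h import *
t=ld("top3.npz")
T=t["camera_from_world"];print("cam",-T[:3,:3].T@T[:3,3])
o=lambda u,v,z:onz(t,180+(u-1.1)/3.2,140+(v-1.1)/3.2,z)
print("far rim",o(701,139,.0675),"near rim z.055/.0675",o(703,267,.055),o(703,267,.0675), "stand",(o(643,125,.01)+o(740,300,.01))/2)
m=o(702,203,.062);print(m)
im=t["image"];cv2.imwrite("pics/t14z.png",cv2.resize(im[175:242,375:418,::-1],None,fx=9,fy=9,interpolation=cv2.INTER_CUBIC))
s=ld("w14.npz");cv2.imwrite("pics/w14z.png",cv2.resize(s["image"][190:330,270:380,::-1],None,fx=5,fy=4,interpolation=cv2.INTER_CUBIC) if 0 else cv2.resize(s["image"][190:330,270:380,::-1],None,fx=4.2,fy=4.2,interpolation=cv2.INTER_CUBIC))
E
```

```text
cam [ 4.45760753e-01 -1.00246792e-03  1.43097579e+00]
far rim [ 0.6392862  -0.19550417  0.0675    ] near rim z.055/.0675 [ 0.54958361 -0.19679404  0.055     ] [ 0.54864044 -0.19501538  0.0675    ] stand [ 0.59336962 -0.19549547  0.01      ]
[ 0.5944641  -0.19604285  0.062     ]
```

View pics/t14z.png

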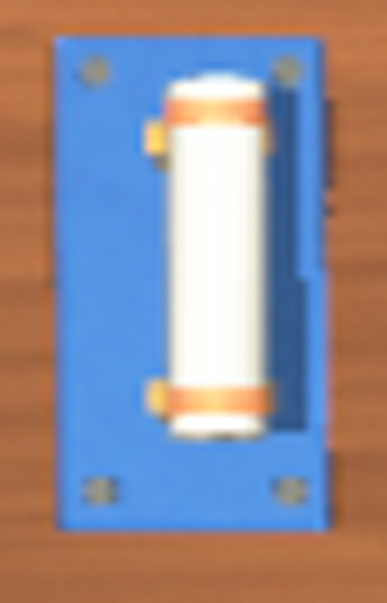

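View pics/w14z.png

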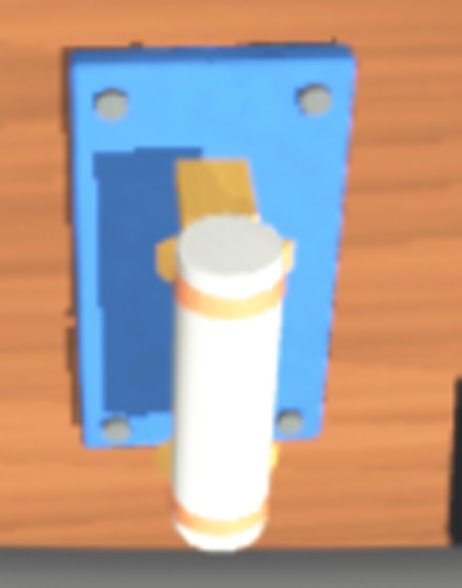

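```bash
python3 - <<'E'
from h import *
a=ld("top0.npz")["image"].astype(int);b=ld("top3.npz")["image"].astype(int);c=ld("top1.npz")["image"].astype(int)
for n,(u,v) in dict(tool=(125,285),face=(220,310),foot=(303,305),cup=(403,283),board=(470,268),tray=(499,201)).items():
    print(n,np.abs(a-b)[v-22:v+22,u-25:u+25].mean().round(1))
print("flap 1 vs 3",np.abs(c-b)[140:200,190:275].mean().round(2))
from plant import ticket,monitor
print(monitor.get_obs()["clock"]);print(ticket.close_job())
E
```

```text
tool 1.1
face 0.9
foot 16.5
cup 78.3
board 54.9
tray 1.3
flap 1 vs 3 2.58
22.825
the job is handed in; nothing more can be done
None
```

The flap is standing open at its stop and the mandrel lies across both brass V-rests of the blue stand, released. I handed the job in at about 22.8 s.

- **Flap:** I raised it by the pull to about 1.0 rad. Further pushes of a few millimetres moved it no further and gave about 20 N, so I took that as the stop. The top views before and after the mandrel work show it in the same place.
- **Reaching in:** The arm could not reach the mandrel at the suggested 25–30° tilt. The last joint ran up against its range limit during the first approach, so I backed out. I went in again at about 19° forward with a slight sideways roll, gripping about 15 mm nearer the robot than the mandrel's middle. There was no sign of hitting the flap or pull: the highest reading was 2.5 N, for one moment.
- **Placing:** The mandrel did not slip in the fingers. I lowered it until I felt contact; two test presses read 22 N and 13 N. I lifted it once to correct about 1.5 mm along the axis before letting go.
- **Centring:** The top camera puts the mandrel's middle at x = 0.5944 m and the stand's at 0.5934 m, so it is about 1 mm off end to end. The cameras put the stand's centre up to 2 mm apart, so that figure is no better than that.
- **Other things on the bench:** I did not touch any of them. The picture comparison shows the screwdriver, faceplate and tray unchanged. It differs around the magnet cup, board frame and rubber foot, where the arm or its shadow was over them in the last top view. The side view shows those three where they started, by eye only.

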